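# Mount a toroidal transformer on its chassis stud

## Robot

A 7-joint arm with a two-finger parallel gripper is mounted at the origin on the work surface. World frame = base frame: x ahead of the robot, y to its left, z up, the work surface at z = 0. Lengths are in m, angles in rad, forces in N, time in s.
With the tool pointing down it reaches from about 0.4 to 0.85 m from the base axis. Payload 10.4 kg.
Tool frame: the origin (TCP) lies at the very end of the fingers, on their centre line; the grasp point (between the pads) lies 19 mm behind it; z points along the fingers, y is the line along which they close (so a half turn about z gives the same grasp; the last joint's range is limited). The gripper opens to 87 mm and grips with 3 to 60 N. Pads are 19 mm wide; open, the fingers measure 117 mm over their backs; the gripper's body (75 mm by 190 mm) begins 51 mm behind the grasp point.
Start: joints at [1.253, 0.332, -0.065, 1.46, 0.022, 1.35, -0.088], TCP at [0.182, -0.598, 0.223] pointing down, gripper open.
Joint ranges: [-2.6, 2.6], [-0.5, 2.12], [-1.47, 1.34], [0.16, 2.42], [-1.27, 4.41], [0.06, 2.06], [-2.6, 2.6]. Speed limits (rad/s): [2.22, 2.22, 2.79, 2.79, 3.14, 3.14, 3.14].

## Interface

Orientations are given as a 3x3 rotation matrix whose columns are the frame's x, y, z axes.
In Python, from station import get_obs, get_image, finish_job gives the robot as it stands.
- The arm moves only by the tool arm_command, never from a script. Its arguments are lists of equal length, an entry for each row: "gripper": the opening, from 0 (shut) to 1 (fully open); "xyz": the shift along the tool's x, y, z scaled (see below), a list of three; "dr": the turn, a rotation vector about the tool's x, y, z scaled (see below), a list of three. A call has 1 to 8 rows; each row is the pose to reach, as a shift and turn from the pose commanded when the call began, along the tool's axes at that moment; what a row does not reach only later rows make up. The controller multiplies each number of a shift by 15 cm and each number of a turn by pi/2 rad. A row lasts 1/10 s, in which the tool goes at most 50 mm and 8.59 degrees, less where a joint would pass 70% of its speed; a pose out of reach is approached as far as the arm can. A call with a number of a shift or a turn outside -1 to 1 is refused whole. A call with a gripper value outside its range is refused whole. The fingers move at their own pace and stop on an object; "newtons" is the grip in N (left out, the last holds). Time passes only in rows, so rows that repeat a pose let the fingers close. It gives the time, the measured TCP pose, the force, the opening and the grip force at its end, in the units of the state.
- get_obs(): the state, without advancing time (a new reading comes with each control period).
- get_image(name): name is "scene" or "top" or "wrist"; returns a dict with "img" (400x640x3 uint8, red, green, blue), "fov_y" (degrees; the focal length in pixels is half the picture's height over the tangent of half this angle, whatever the lens; pixels are square), "cx", "cy" (the principal point, pixels), "distortion" ([k1, k2, p1, p2, k3] as OpenCV has them; the pictures are not rectified), "R" (3x3) and "t" (3): a world point X has camera coordinates R X + t; the wrist camera has in their place "hand_eye" (4x4, takes a point from camera to tool coordinates, whose origin is the TCP and whose axes are the flange's). Camera axes: x right, y down, z forward; pixel columns grow to the right and rows downward; lengths in m; the calibration is good to about 2 mm. A picture is of the moment at which its call begins: read the wrist's pose just before it. There is no depth.
- finish_job(): hands the job in; it is judged then, once.
The state is a dict: "time": time; "joint_pos": joint angles; "qvel": joint speeds; "joint_efforts": joint torques, N m; "tool_pos": TCP position; "ee_rot": TCP orientation; "wrist_force": force on the tool from outside, world axes, zero at the start; "ft_torque": the same for the moment, N m; "gripper_width": opening from 0.0 (shut) to 1.0 (fully open); "grip_force": force on a finger pad.
Only numpy, scipy, OpenCV 4.12 (cv2) and the standard library are available. Lean on these libraries where they do the work, as an engineer would, in place of code of your own. Each camera call takes 0.05 s, during which the arm holds its last target. There are 200 camera calls.

## Task

Mount the ring transformer on the upright stud in the open amplifier chassis: lay the larger black insulating disc flat on the chassis floor, then the transformer with its terminal block towards the circuit board, then the smaller disc, and last the steel dished plate with its rim up, ready for the nut. Each part goes down over the stud and lies flat on the one below. Leave the screwdriver and the pliers where they are.

Things in the scene. Friction and masses are not known exactly. Their poses are not given: they have to be found in the camera images.
- chassis: Open low amplifier chassis, grey steel, fixed, 220 x 210 mm, walls to 42 mm. Origin on the axis of its upright steel stud, at bench height; z up. Flat inner floor at z 10 mm, clear but for the stud over x -80 to 60, y -100 to 100 mm. Stud 8 mm thick, top at z 54 mm, the last 5 mm tapered to 4 mm. Green circuit board with parts (to z 43 mm) on the +x side from x 60 mm; front panel with knob at -x.
- large_disc: The larger insulating disc: flat, black hard rubber, 64 mm across, 5 mm thick, with a 14 mm hole in the middle. Origin at the centre of its underside, z up. It lies loose on the bench mat, a 3 mm thick blue-grey sheet.
- transformer: Toroidal transformer: ring wound in amber tape, 60 mm across, 22 mm high, 22 mm hole, about 0.3 kg. Origin on the ring axis at its underside, z up. At its own +x its side carries a black terminal block, 20 mm wide (y), out to 41 mm from the axis, its brass tags up to z 22 mm: grip the ring across y to stay clear of it. Loose on the 3 mm thick bench mat.
- terminals (a point): A point on the transformer's terminal block, 36 mm from the ring's axis along the transformer's +x and 17 mm above its underside.
- small_disc: The smaller insulating disc: flat, black hard rubber, 46 mm across, 5 mm thick, with a 14 mm hole in the middle. Origin at the centre of its underside, z up. It lies loose on the bench mat.
- plate: Steel clamping plate, a shallow dish 48 mm across: its bottom is 2.5 mm thick with a 14 mm hole in the middle, its rim is turned up, 2.5 mm thick and 9 mm high in all. Origin at the centre of its underside, z up. It lies loose on the bench mat, rim up.
- screwdriver: Screwdriver with a red handle lying on the bench beyond the work; origin at the middle underside. A bystander.
- pliers: Pliers with red handles, about 165 mm long, 12 mm high, lying on the bench beyond the work; origin under the joint pin. A bystander.
Not all that is in view belongs to the job. What is shaped like the small_disc but turquoise is not meant.

How it is judged:
By the outcome, as a careful person would: the job done as asked, in the order asked, and still so for the second after the job is handed in, with the robot touching nothing.
It also fails if it takes over 104 s, if anything falls off the work surface, if the arm or the gripper's body presses on something with over 40 N, if the wrist force passes 120 N, or if a joint passes its speed limit or range.

## Working session

There is one attempt and no reset: what is moved stays moved. The work goes in short steps, Python scripts to look and compute and a tool call to move; the robot and the scene stay as the last step left them, time stands still between calls to the robot, and variables do not carry over. Pictures are saved under pics/ and viewed, at most 14 in all, crops included, and the job is handed in when it is done.

Besides the shell and the picture viewer there is one more tool, called after ">>>" by a JSON object that holds its "method" and its "body", one argument or row to a line. arm_command: Moves the arm, as the interface text tells. Its arguments: {"type":"object","properties":{"gripper":{"type":"array"},"xyz":{"type":"array"},"dr":{"type":"array"},"newtons":{"type":"number"}},"required":["gripper","xyz","dr"]}

```bash
ls; mkdir -p pics; python3 - <<'E'
from station import *
import cv2
o=get_obs()
print({k:o[k] for k in('time','tool_pos','ee_rot','gripper_width','wrist_force')})
for n in('scene','top'):
    d=get_image(n);cv2.imwrite(f'pics/{n}0.png',d['img'][:,:,::-1]);print(n,{k:v for k,v in d.items() if k!='img'})
d=get_image('wrist');print(d['hand_eye'],d['fov_y'],d['distortion'])
E
```

```text
pics
{'time': 0.0, 'tool_pos': array([ 0.18141514, -0.59769252,  0.2217417 ]), 'ee_rot': array([[ 9.56881358e-01,  2.90478592e-01, -5.04260287e-04],
       [ 2.90479014e-01, -9.56880444e-01,  1.32622227e-03],
       [-9.72776279e-05, -1.41551440e-03, -9.99998993e-01]]), 'gripper_width': 0.9960130581437671, 'wrist_force': array([-0.28113489,  0.43486567,  0.00727068])}
scene {'fov_y': 47.40113051498056, 'cx': 308.5786367023231, 'cy': 201.66624593965162, 'distortion': array([-0.12192899,  0.        ,  0.        ,  0.        ,  0.        ]), 'R': array([[ 0.79222908,  0.61021034,  0.00405258],
       [ 0.44080233, -0.56767092, -0.69530067],
       [-0.42197913,  0.5526238 , -0.71870755]]), 't': array([-0.44234761, -0.20196013,  1.28605943])}
top {'fov_y': 43.1717308772926, 'cx': 327.14406998891246, 'cy': 201.9802005253056, 'distortion': array([-0.07615978,  0.        ,  0.        ,  0.        ,  0.        ]), 'R': array([[ 0.02364066, -0.99965369,  0.01155922],
       [-0.98862671, -0.0250945 , -0.14828183],
       [ 0.14852055, -0.00792227, -0.98887759]]), 't': array([0.00259551, 0.54231451, 0.89392849])}
[[ 5.15469790e-04 -9.68243026e-01 -2.50010354e-01  6.93002351e-02]
 [ 9.99999861e-01  4.72196554e-04  2.33065140e-04 -2.54705455e-04]
 [-1.07609669e-04 -2.50010439e-01  9.68243135e-01 -1.62336703e-01]
 [ 0.00000000e+00  0.00000000e+00  0.00000000e+00  1.00000000e+00]] 68.305319642626 [0.00674736 0.         0.         0.         0.        ]
```

View pics/top0.png

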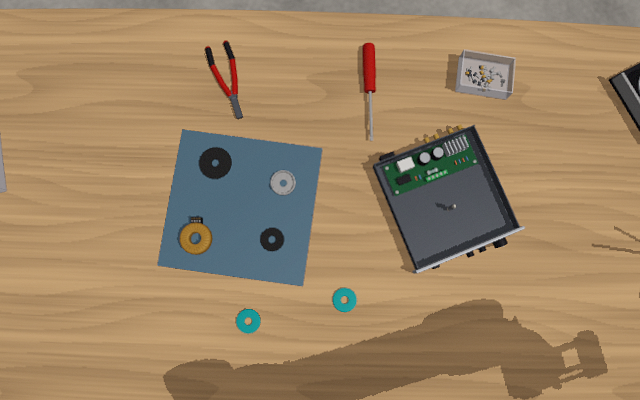

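View pics/scene0.png

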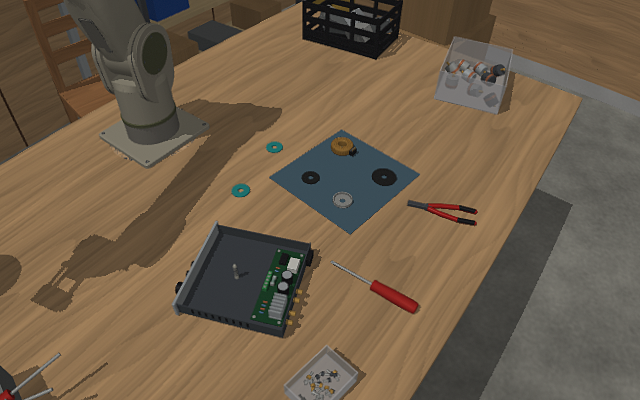

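```bash
cat > h.py <<'E'
import numpy as np, cv2
from station import *
def K(d):
    f=d['img'].shape[0]/2/np.tan(np.radians(d['fov_y']/2)); return np.array([[f,0,d['cx']],[0,f,d['cy']],[0,0,1]])
def grab(n):
    o=get_obs(); d=get_image(n)
    if n=='wrist':
        T=np.eye(4);T[:3,:3]=o['ee_rot'];T[:3,3]=o['tool_pos'];W=np.linalg.inv(T@np.array(d['hand_eye']))
        d['R'],d['t']=W[:3,:3],W[:3,3]
    return d
def ray(d,px,z):
    """pixels -> world points on plane z"""
    p=cv2.undistortPoints(np.array(px,float).reshape(-1,1,2),K(d),d['distortion']).reshape(-1,2)
    v=np.c_[p,np.ones(len(p))]@d['R']; c=-d['R'].T@d['t']
    return c+v*((z-c[2])/v[:,2])[:,None]
def proj(d,X):
    return cv2.projectPoints(np.array(X,float).reshape(-1,3),cv2.Rodrigues(d['R'])[0],d['t'],K(d),d['distortion'])[0].reshape(-1,2)
def blobs(mask,amin=60):
    c,_=cv2.findContours(mask.astype(np.uint8),cv2.RETR_EXTERNAL,cv2.CHAIN_APPROX_NONE)
    return [k for k in c if cv2.contourArea(k)>amin]
def circ(d,k,z):
    """fit circle to contour cast on plane z"""
    P=ray(d,k.reshape(-1,2),z)[:,:2]; A=np.c_[2*P,np.ones(len(P))]
    s=np.linalg.lstsq(A,(P**2).sum(1),rcond=None)[0]; return s[:2],np.sqrt(s[2]+s[:2]@s[:2])
E
python3 - <<'E'
from h import *
d=grab('top');im=d['img'];hsv=cv2.cvtColor(im,cv2.COLOR_RGB2HSV);H,S,V=cv2.split(hsv)
roi=np.zeros(H.shape,bool);roi[140:275,165:315]=1
for n,m,z in(('dark',(V<60)&roi,.008),('amber',(H>10)&(H<28)&(S>140)&(V>110)&roi,.014),('grey',(S<45)&(V>110)&roi,.010)):
    for k in blobs(m,25):
        c,r=circ(d,k,z);M=k.reshape(-1,2).mean(0);print(n,M.round(1),cv2.contourArea(k),c.round(4),r.round(4))
c=im[110:280,365:530];cv2.imwrite('pics/ch.png',cv2.resize(c,None,fx=3.5,fy=3.5,interpolation=cv2.INTER_CUBIC)[:,:,::-1])
print(ray(d,[[451,206]],.03))
E
```

```text
dark [271.5 239. ] 394.0 [0.4734 0.1192] 0.0213
dark [214.6 162.4] 748.0 [0.6187 0.2352] 0.0304
amber [195.3 238.1] 736.5 [0.4711 0.2627] 0.029
grey [282.8 182.2] 464.5 [0.5831 0.1016] 0.0236
[[ 0.54192113 -0.21729569  0.03      ]]
```

View pics/ch.png

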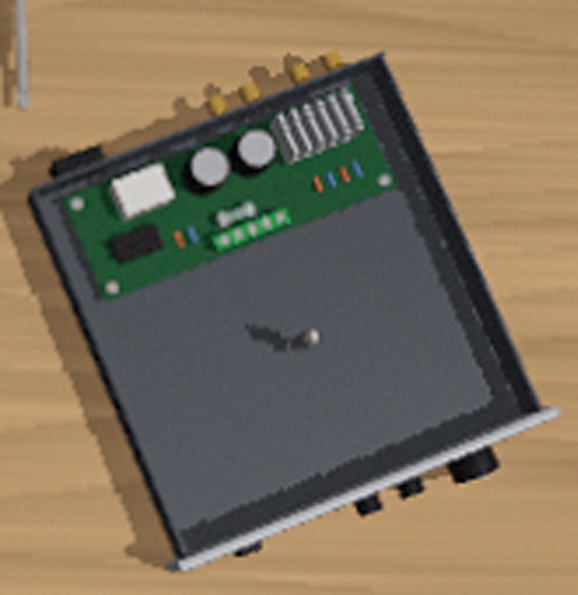

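>>> {"method": "arm_command", "body": {
  "gripper": [1, 1, 1, 1, 1],
  "xyz": [
    [1, -0.58, 0.05],
    [1, -0.58, 0.05],
    [1, -0.58, 0.05],
    [1, -0.58, 0.05],
    [1, -0.58, 0.05]
  ],
  "dr": [
    [0, 0, 0],
    [0, 0, 0],
    [0, 0, 0],
    [0, 0, 0],
    [0, 0, 0]
  ]
}}

```text
time: 0.7
tool_pos: [0.3034, -0.4679, 0.2151]
ee_rot: [[0.955, 0.297, 0.001], [0.297, -0.955, 0.001], [0.001, -0.001, -1.0]]
wrist_force: [0.7, -0.4, 0.5]
gripper_width: 0.998
grip_force: 0.0
```

>>> {"method": "arm_command", "body": {
  "gripper": [1, 1, 1, 1, 1],
  "xyz": [
    [1, -0.58, 0.05],
    [1, -0.58, 0.05],
    [1, -0.58, 0.05],
    [1, -0.58, 0.05],
    [1, -0.58, 0.05]
  ],
  "dr": [
    [0, 0, 0],
    [0, 0, 0],
    [0, 0, 0],
    [0, 0, 0],
    [0, 0, 0]
  ]
}}

```text
time: 1.2
tool_pos: [0.4205, -0.3416, 0.2074]
ee_rot: [[0.955, 0.296, 0.001], [0.296, -0.955, 0.001], [0.001, -0.001, -1.0]]
wrist_force: [-0.2, -1.0, 1.4]
gripper_width: 0.998
grip_force: 0.0
```

>>> {"method": "arm_command", "body": {
  "gripper": [1, 1, 1, 1, 1, 1],
  "xyz": [
    [1, -0.58, 0.05],
    [1, -0.58, 0.05],
    [1, -0.58, 0.05],
    [1, -0.58, 0.05],
    [1, -0.58, 0.05],
    [1, -0.58, 0.05]
  ],
  "dr": [
    [0, 0, 0],
    [0, 0, 0],
    [0, 0, 0],
    [0, 0, 0],
    [0, 0, 0],
    [0, 0, 0]
  ]
}}

```text
time: 1.8
tool_pos: [0.5357, -0.2193, 0.1997]
ee_rot: [[0.957, 0.289, -0.001], [0.289, -0.957, -0.001], [-0.001, 0.0, -1.0]]
wrist_force: [-0.4, -1.0, 0.5]
gripper_width: 0.999
grip_force: 0.0
```

```bash
python3 - <<'E'
from h import *
o=get_obs();print(o['time'],o['tool_pos'],o['ee_rot'].round(4),np.abs(o['qvel']).max())
d=grab('wrist');np.savez('chw.npz',**d);cv2.imwrite('pics/chw.png',d['img'][:,:,::-1])
E
```

```text
1.8 [ 0.53574719 -0.21925906  0.19972527] [[ 9.572e-01  2.893e-01 -8.000e-04]
 [ 2.893e-01 -9.572e-01 -5.000e-04]
 [-9.000e-04  3.000e-04 -1.000e+00]] 0.02078595007423406
```

View pics/chw.png

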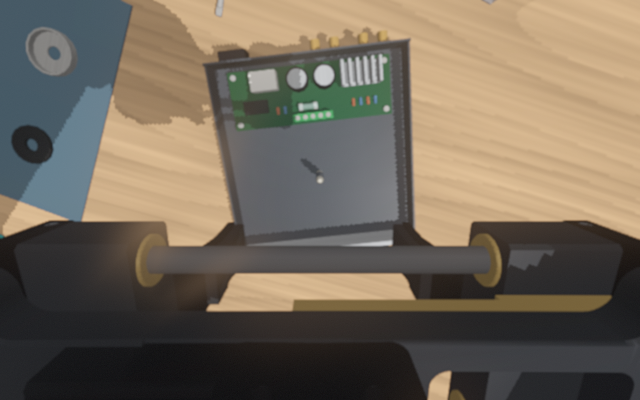

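```bash
python3 - <<'E'
from h import *
d=dict(np.load('chw.npz'));im=d['img'];hsv=cv2.cvtColor(im,cv2.COLOR_RGB2HSV)
c=im[140:200,280:360];cv2.imwrite('pics/st.png',cv2.resize(c,None,fx=8,fy=8,interpolation=cv2.INTER_CUBIC)[:,:,::-1])
t=grab('top')
def tip(d,u,v,z=.054):
    g=cv2.cvtColor(d['img'],cv2.COLOR_RGB2GRAY).astype(int);w=g[v-6:v+7,u-6:u+7];m=w>130
    y,x=np.nonzero(m);p=[x.mean()+u-6,y.mean()+v-6];print('tip',p,m.sum(),ray(d,[p],z)[0])
tip(d,320,180);tip(t,454,206);s=grab('scene');tip(s,236,268)
def yaw(d,box,z):
    h=cv2.cvtColor(d['img'],cv2.COLOR_RGB2HSV);g=(h[:,:,0]>45)&(h[:,:,0]<90)&(h[:,:,1]>100);x0,x1=box
    pts=[]
    for x in range(x0,x1,2):
        y=np.nonzero(g[60:200,x])[0]
        if len(y):pts.append((x,y.max()+60))
    P=ray(d,pts,z)[:,:2];v=cv2.fitLine(P.astype(np.float32),cv2.DIST_HUBER,0,.001,.001).ravel()
    print('yaw board edge',np.degrees(np.arctan2(v[1],v[0]))%180-90, v[2:])
yaw(d,(244,290),.015);yaw(d,(335,388),.015);yaw(d,(244,388),.015);yaw(t,(395,475),.015)
for P,D in(((205,66),d),((410,40),d)):print(ray(D,[P],.042))
E
```

```text
tip [np.float64(319.8333333333333), np.float64(179.80555555555554)] 36 [ 0.54377303 -0.21866596  0.054     ]
tip [np.float64(nan), np.float64(nan)] 0 [nan nan nan]
tip [np.float64(234.0), np.float64(265.5)] 2 [ 0.54326058 -0.22227582  0.054     ]<stdin>:7: RuntimeWarning: Mean of empty slice.
  ret = ret.dtype.type(ret / rcount)
Traceback (most recent call last):
  File "h.py", line 13, in ray
    p=cv2.undistortPoints(np.array(px,float).reshape(-1,1,2),K(d),d['distortion']).reshape(-1,2)
      ~~~~~~~~~~~~~~~~~~~^^^^^^^^^^^^^^^^^^^^^^^^^^^^^^^^^^^^^^^^^^^^^^^^^^^^^^^^^
cv2.error: OpenCV(4.12.0) /io/opencv/modules/calib3d/src/undistort.dispatch.cpp:347: error: (-215:Assertion failed) CV_IS_MAT(_src) && CV_IS_MAT(_dst) && (_src->rows == 1 || _src->cols == 1) && (_dst->rows == 1 || _dst->cols == 1) && _src->cols + _src->rows - 1 == _dst->rows + _dst->cols - 1 && (CV_MAT_TYPE(_src->type) == CV_32FC2 || CV_MAT_TYPE(_src->type) == CV_64FC2) && (CV_MAT_TYPE(_dst->type) == CV_32FC2 || CV_MAT_TYPE(_dst->type) == CV_64FC2) in function 'cvUndistortPointsInternal'
```

View pics/st.png

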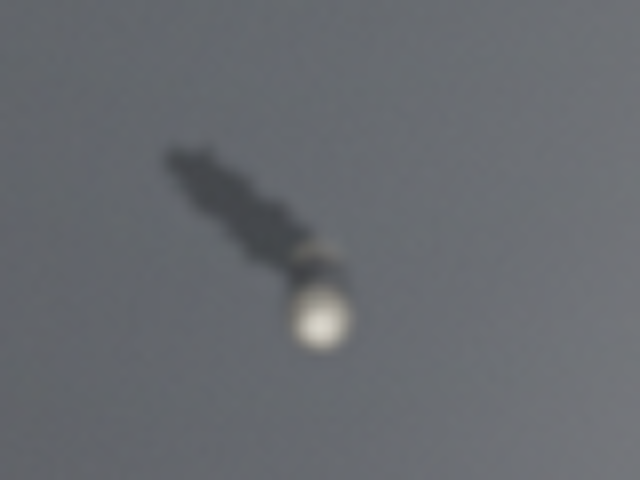

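```bash
python3 - <<'E'
from h import *
d=dict(np.load('chw.npz'))
t=get_image('top');t['img']=cv2.imread('pics/top0.png')[:,:,::-1].copy()
s=get_image('scene');s['img']=cv2.imread('pics/scene0.png')[:,:,::-1].copy()
print(ray(t,[[454.4,206]],.054),ray(t,[[447.9,208]],.010))
X=[[.5437,-.2187,.054],[.5437,-.2187,.010]];print('proj top',proj(t,X),'scene',proj(s,X))
def yaw(d,box,z):
    h=cv2.cvtColor(d['img'],cv2.COLOR_RGB2HSV);g=(h[:,:,0]>40)&(h[:,:,0]<95)&(h[:,:,1]>75);x0,x1,y0,y1=box
    pts=[]
    for x in range(x0,x1,2):
        y=np.nonzero(g[y0:y1,x])[0]
        if len(y):pts.append((x,y.max()+y0))
    P=ray(d,pts,z)[:,:2];v=cv2.fitLine(P.astype(np.float32),cv2.DIST_HUBER,0,.001,.001).ravel()
    print('yaw',len(pts),np.degrees(np.arctan2(v[1],v[0]))%180-90, v[2:])
yaw(d,(244,388,60,160),.015);yaw(t,(398,475,120,200),.015)
# transformer block direction in top view
im=t['img'];h=cv2.cvtColor(im,cv2.COLOR_RGB2HSV);m=h[:,:,2]<55;m[:212]=0;m[226:]=0;m[:,:183]=0;m[:,208:]=0
y,x=np.nonzero(m);print('block',x.mean(),y.mean(),ray(t,[[x.mean(),y.mean()]],.018))
w=np.array([.6,.25,.15]);print(im[212:226:2,184:206:2,2])
E
python3 - <<'E'
import cv2
a=cv2.imread('pics/scene0.png')[215:345,170:325];cv2.imwrite('pics/sc.png',cv2.resize(a,None,fx=4,fy=4,interpolation=cv2.INTER_CUBIC))
E
```

```text
[[ 0.53851863 -0.21742515  0.054     ]] [[ 0.54085751 -0.21637514  0.01      ]]
proj top [[455.04793074 203.22225778]
 [449.08004246 206.56396043]] scene [[235.41162363 264.45815194]
 [237.8765013  277.18289305]]
yaw 60 22.9618 [ 0.6079681  -0.21346462]
yaw 39 23.035446 [ 0.59577197 -0.19292912]
block 197.67857142857142 219.14285714285714 [[0.50650386 0.25924843 0.018     ]]
[[123 122 122 123 122 124 121 120 122 123 123]
 [122 123 124 124 124 122 124 125 122 125 123]
 [122 123 101  90  95  92  76  68 102 123 122]
 [122 122 107  71  31  38  39  36  36  47 125]
 [122 123 109  68 102 125  97  63  89  37 125]
 [123 114 110  71  45  57  41  37  49  34 124]
 [ 95  86  61  42  43  41  47  45  40  27  97]]
```

>>> {"method": "arm_command", "body": {
  "gripper": [1, 1, 1, 1],
  "xyz": [
    [0.46, -0.92, 0],
    [0.46, -0.92, 0],
    [0.46, -0.92, 0],
    [0.46, -0.92, 0]
  ],
  "dr": [
    [0, 0, 0],
    [0, 0, 0],
    [0, 0, 0],
    [0, 0, 0]
  ]
}}

```text
time: 2.45
tool_pos: [0.5628, -0.0582, 0.2007]
ee_rot: [[0.954, 0.299, 0.001], [0.299, -0.954, 0.003], [0.002, -0.002, -1.0]]
wrist_force: [0.4, -0.1, -0.1]
gripper_width: 0.999
grip_force: 0.0
```

>>> {"method": "arm_command", "body": {
  "gripper": [1, 1, 1, 1],
  "xyz": [
    [0.46, -0.92, 0.1],
    [0.46, -0.92, 0.1],
    [0.46, -0.92, 0.1],
    [0.46, -0.92, 0.1]
  ],
  "dr": [
    [0, 0, 0],
    [0, 0, 0],
    [0, 0, 0],
    [0, 0, 0]
  ]
}}

```text
time: 2.85
tool_pos: [0.5874, 0.0938, 0.1847]
ee_rot: [[0.954, 0.298, -0.0], [0.298, -0.954, 0.003], [0.001, -0.003, -1.0]]
wrist_force: [-0.8, 0.4, 0.6]
gripper_width: 1.001
grip_force: 0.0
```

>>> {"method": "arm_command", "body": {
  "gripper": [1, 1, 1, 1, 1, 1],
  "xyz": [
    [0.46, -0.92, 0.2],
    [0.46, -0.92, 0.2],
    [0.46, -0.92, 0.2],
    [0.46, -0.92, 0.2],
    [0.46, -0.92, 0.2],
    [0.46, -0.92, 0.2]
  ],
  "dr": [
    [0, 0, 0],
    [0, 0, 0],
    [0, 0, 0],
    [0, 0, 0],
    [0, 0, 0],
    [0, 0, 0]
  ]
}}

```text
time: 3.45
tool_pos: [0.6149, 0.2365, 0.1551]
ee_rot: [[0.957, 0.289, 0.0], [0.289, -0.957, -0.001], [0.0, 0.001, -1.0]]
wrist_force: [0.6, -0.5, -0.8]
gripper_width: 0.996
grip_force: 0.0
```

```bash
python3 - <<'E'
from h import *
o=get_obs();print(o['time'],o['tool_pos'],o['ee_rot'].round(4))
d=grab('wrist');np.savez('m1.npz',**d);cv2.imwrite('pics/m1.png',d['img'][:,:,::-1])
E
```

```text
3.45 [0.61485918 0.2365055  0.15511167] [[ 9.574e-01  2.886e-01  4.000e-04]
 [ 2.886e-01 -9.574e-01 -1.300e-03]
 [ 0.000e+00  1.400e-03 -1.000e+00]]
```

View pics/m1.png

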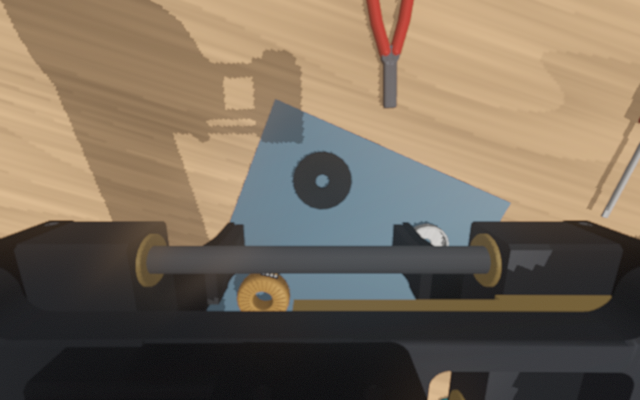

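```bash
cat >> h.py <<'E'
def go(x,y,z,yaw=None):
    """print shift & turn in tool units from the measured pose"""
    o=get_obs();R=o['ee_rot'];s=R.T@(np.array([x,y,z])-o['tool_pos'])/.15
    a=np.degrees(np.arctan2(R[1,0],R[0,0]));print('shift',s.round(3),'yawnow',a.round(2),'drz',None if yaw is None else round(-(yaw-a)/90,3))
E
python3 - <<'E'
from h import *
d=grab('wrist');V=cv2.cvtColor(d['img'],cv2.COLOR_RGB2HSV)[:,:,2]
m=V<70;m[:148]=0;m[213:]=0;m[:,:285]=0;m[:,360:]=0
for k in blobs(m,300):
    c,r=circ(d,k,.008);print(c,r,k.reshape(-1,2).min(0),k.reshape(-1,2).max(0))
    go(*c,.0045)
E
```

```text
[0.62264109 0.23478753] 0.029740316489829624 [293 152] [349 207]
shift [0.045 0.022 1.007] yawnow 16.71 drz None
```

>>> {"method": "arm_command", "body": {
  "gripper": [1, 1, 1, 1, 1, 1],
  "xyz": [
    [0.045, 0.02, 0.3],
    [0.045, 0.02, 0.6],
    [0.045, 0.02, 0.85],
    [0.045, 0.02, 0.94],
    [0.045, 0.02, 0.985],
    [0.045, 0.02, 0.985]
  ],
  "dr": [
    [0, 0, 0],
    [0, 0, 0],
    [0, 0, 0],
    [0, 0, 0],
    [0, 0, 0],
    [0, 0, 0]
  ]
}}

```text
time: 4.15
tool_pos: [0.6222, 0.2374, 0.0083]
ee_rot: [[0.957, 0.29, 0.001], [0.29, -0.957, 0.0], [0.001, 0.0, -1.0]]
wrist_force: [-0.2, 1.0, -0.1]
gripper_width: 1.001
grip_force: 0.0
```

```bash
python3 - <<'E'
from h import *
o=get_obs();print(o['tool_pos'],o['wrist_force'])
go(.6226,.2348,.0045)
E
```

```text
[0.62221629 0.23744316 0.00827858] [-0.23463864  1.0461805  -0.05635546]
shift [-0.003  0.018  0.025] yawnow 16.84 drz None
```

>>> {"method": "arm_command", "body": {
  "gripper": [1, 1, 0.6, 0.6, 0.6, 0.6, 0.6, 0.6],
  "xyz": [
    [0, 0.015, 0.022],
    [0, 0.015, 0.022],
    [0, 0.015, 0.022],
    [0, 0.015, 0.022],
    [0, 0.015, 0.022],
    [0, 0.015, 0.022],
    [0, 0.015, 0.022],
    [0, 0.015, 0.022]
  ],
  "dr": [
    [0, 0, 0],
    [0, 0, 0],
    [0, 0, 0],
    [0, 0, 0],
    [0, 0, 0],
    [0, 0, 0],
    [0, 0, 0],
    [0, 0, 0]
  ],
  "newtons": 15
}}

```text
time: 4.95
tool_pos: [0.6222, 0.2357, 0.0041]
ee_rot: [[0.957, 0.291, 0.0], [0.291, -0.957, -0.0], [0.0, 0.0, -1.0]]
wrist_force: [-1.0, -0.0, 2.4]
gripper_width: 0.718
grip_force: 14.9
```

>>> {"method": "arm_command", "body": {
  "gripper": [0.6, 0.6, 0.6, 0.6, 0.6],
  "xyz": [
    [0, 0, -0.1],
    [0, 0, -0.4],
    [0, 0, -0.8],
    [0, 0, -0.8],
    [0, 0, -0.8]
  ],
  "dr": [
    [0, 0, 0],
    [0, 0, 0],
    [0, 0, 0],
    [0, 0, 0],
    [0, 0, 0]
  ]
}}

```text
time: 5.45
tool_pos: [0.6235, 0.2364, 0.1275]
ee_rot: [[0.957, 0.29, 0.005], [0.29, -0.957, 0.002], [0.005, -0.0, -1.0]]
wrist_force: [0.5, 0.6, -1.6]
gripper_width: 0.718
grip_force: 14.9
```

```bash
python3 - <<'E'
from h import *
o=get_obs();print(o['time'],o['tool_pos'],o['grip_force'])
d=grab('wrist');np.savez('g1.npz',**d);cv2.imwrite('pics/g1.png',d['img'][:,:,::-1])
print(proj(d,[o['tool_pos']]))
E
```

```text
5.45 [0.62346781 0.2364172  0.12750184] 14.888873724630685
[[318.38670898 241.20933746]]
```

View pics/g1.png

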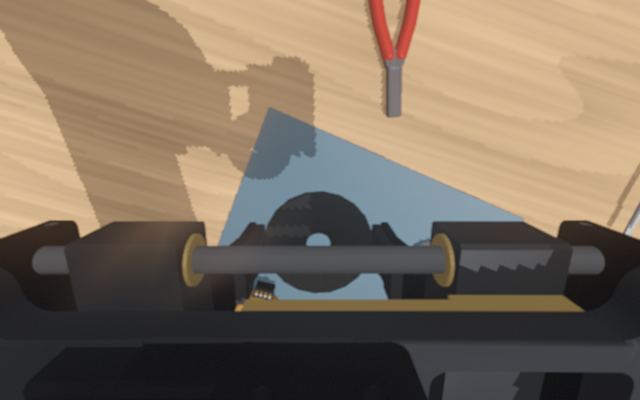

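>>> {"method": "arm_command", "body": {
  "gripper": [0.6, 0.6, 0.6, 0.6],
  "xyz": [
    [-0.46, 0.91, 0],
    [-0.46, 0.91, 0],
    [-0.46, 0.91, 0],
    [-0.46, 0.91, 0]
  ],
  "dr": [
    [0, 0, 0],
    [0, 0, 0],
    [0, 0, 0],
    [0, 0, 0]
  ]
}}

```text
time: 5.9
tool_pos: [0.5946, 0.0756, 0.1216]
ee_rot: [[0.96, 0.281, -0.004], [0.281, -0.96, -0.005], [-0.005, 0.004, -1.0]]
wrist_force: [0.2, 0.1, 0.5]
gripper_width: 0.716
grip_force: 14.9
```

>>> {"method": "arm_command", "body": {
  "gripper": [0.6, 0.6, 0.6, 0.6],
  "xyz": [
    [-0.46, 0.91, 0],
    [-0.46, 0.91, 0],
    [-0.46, 0.91, 0],
    [-0.46, 0.91, 0]
  ],
  "dr": [
    [0, 0, 0],
    [0, 0, 0],
    [0, 0, 0],
    [0, 0, 0]
  ]
}}

```text
time: 6.3
tool_pos: [0.5669, -0.0744, 0.1218]
ee_rot: [[0.96, 0.281, -0.004], [0.281, -0.96, -0.003], [-0.005, 0.002, -1.0]]
wrist_force: [-0.6, -0.6, 0.8]
gripper_width: 0.717
grip_force: 14.9
```

>>> {"method": "arm_command", "body": {
  "gripper": [0.6, 0.6, 0.6, 0.6, 0.6, 0.6],
  "xyz": [
    [-0.46, 0.91, 0],
    [-0.46, 0.91, 0],
    [-0.46, 0.91, 0],
    [-0.46, 0.91, 0],
    [-0.46, 0.91, 0],
    [-0.46, 0.91, 0]
  ],
  "dr": [
    [0, 0, -0.07],
    [0, 0, -0.07],
    [0, 0, -0.07],
    [0, 0, -0.07],
    [0, 0, -0.07],
    [0, 0, -0.07]
  ]
}}

```text
time: 6.9
tool_pos: [0.5429, -0.2146, 0.123]
ee_rot: [[0.919, 0.395, -0.001], [0.395, -0.919, 0.001], [-0.001, -0.002, -1.0]]
wrist_force: [1.0, 0.7, 0.1]
gripper_width: 0.716
grip_force: 14.9
```

```bash
python3 - <<'E'
from h import *
d=dict(np.load('g1.npz'));V=cv2.cvtColor(d['img'],cv2.COLOR_RGB2HSV)
b=(V[:,:,1]>60)&(V[:,:,2]>90);b[:225]=0;b[262:]=0;b[:,:295]=0;b[:,345:]=0
y,x=np.nonzero(b);print('hole (rod may cut)',x.mean(),y.min(),y.max(),x.min(),x.max())
T=np.array(get_image('wrist')['hand_eye']);W=np.linalg.inv(T)
d2=dict(d,R=W[:3,:3],t=W[:3,3])
for off in((0,0,-.004),(.032,0,-.004),(0,.032,-.004),(0,-.032,-.004),(.007,0,-.004),(0,.007,-.004)):print(off,proj(d2,[off]))
print(ray(d2,[[318.5,192],[318,233]],-.004))
o=get_obs();print(o['time'],o['tool_pos']);go(.5437,-.2187,.06,23)
E
```

```text
hole (rod may cut) 317.9592592592593 233 245 306 330
(0, 0, -0.004) [[318.15439361 243.97774874]]
(0.032, 0, -0.004) [[318.18971854 190.14575783]]
(0, 0.032, -0.004) [[373.46069361 244.01231022]]
(0, -0.032, -0.004) [[262.84270189 243.96575869]]
(0.007, 0, -0.004) [[318.16183156 232.63491925]]
(0, 0.007, -0.004) [[330.25037516 243.98337945]]
[[ 3.09476671e-02  1.72122029e-04 -4.00000000e-03]
 [ 6.77686953e-03 -9.25922090e-05 -4.00000000e-03]]
6.95 [ 0.54320405 -0.21419893  0.12329872]
shift [-0.009  0.029  0.422] yawnow 23.33 drz 0.004
```

>>> {"method": "arm_command", "body": {
  "gripper": [0.6, 0.6, 0.6, 0.6],
  "xyz": [
    [-0.008, 0.028, 0.2],
    [-0.008, 0.028, 0.4],
    [-0.008, 0.028, 0.4],
    [-0.008, 0.028, 0.4]
  ],
  "dr": [
    [0, 0, 0],
    [0, 0, 0],
    [0, 0, 0],
    [0, 0, 0]
  ]
}}

```text
time: 7.35
tool_pos: [0.5439, -0.2192, 0.0643]
ee_rot: [[0.918, 0.396, -0.001], [0.396, -0.918, 0.001], [-0.0, -0.001, -1.0]]
wrist_force: [0.5, -0.2, -0.3]
gripper_width: 0.715
grip_force: 14.9
```

```bash
python3 - <<'E'
from h import *
d=grab('wrist')
o=get_obs();print(o['time'],o['tool_pos']);go(.5437,-.2187,.012,23)
cv2.imwrite('pics/p1.png',cv2.resize(d['img'][170:310,220:420],None,fx=4,fy=4)[:,:,::-1])
E
```

```text
7.4 [ 0.54454021 -0.21972944  0.06528666]
shift [-0.003 -0.009  0.355] yawnow 23.28 drz 0.003
```

View pics/p1.png

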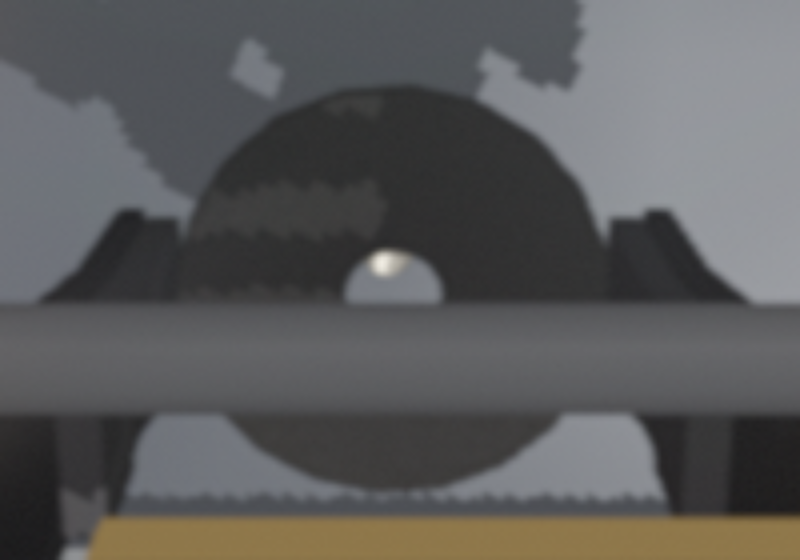

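>>> {"method": "arm_command", "body": {
  "gripper": [0.6, 0.6, 0.6, 0.6, 0.6],
  "xyz": [
    [-0.004, -0.01, 0],
    [-0.004, -0.01, 0.15],
    [-0.004, -0.01, 0.28],
    [-0.004, -0.01, 0.335],
    [-0.004, -0.01, 0.335]
  ],
  "dr": [
    [0, 0, 0],
    [0, 0, 0],
    [0, 0, 0],
    [0, 0, 0],
    [0, 0, 0]
  ]
}}

```text
time: 7.9
tool_pos: [0.5422, -0.2193, 0.0136]
ee_rot: [[0.919, 0.394, -0.001], [0.394, -0.919, 0.0], [-0.001, -0.0, -1.0]]
wrist_force: [-0.1, -0.3, -0.4]
gripper_width: 0.716
grip_force: 14.9
```

>>> {"method": "arm_command", "body": {
  "gripper": [0.6, 0.6, 1, 1, 1, 1, 1, 1],
  "xyz": [
    [0, 0, 0.016],
    [0, 0, 0.016],
    [0, 0, 0.014],
    [0, 0, 0.012],
    [0, 0, -0.1],
    [0, 0, -0.4],
    [0, 0, -0.8],
    [0, 0, -0.9]
  ],
  "dr": [
    [0, 0, 0],
    [0, 0, 0],
    [0, 0, 0],
    [0, 0, 0],
    [0, 0, 0],
    [0, 0, 0],
    [0, 0, 0],
    [0, 0, 0]
  ]
}}

```text
time: 8.7
tool_pos: [0.5442, -0.2197, 0.1548]
ee_rot: [[0.919, 0.394, 0.006], [0.394, -0.919, -0.002], [0.004, 0.004, -1.0]]
wrist_force: [0.9, -0.1, 0.5]
gripper_width: 0.993
grip_force: 0.0
```

>>> {"method": "arm_command", "body": {
  "gripper": [1, 1],
  "xyz": [
    [0, 0, -0.2],
    [0, 0, -0.2]
  ],
  "dr": [
    [0, 0, 0],
    [0, 0, 0]
  ]
}}

```text
time: 8.9
tool_pos: [0.5447, -0.2199, 0.1849]
ee_rot: [[0.919, 0.394, 0.008], [0.394, -0.919, -0.003], [0.006, 0.006, -1.0]]
wrist_force: [0.7, -0.5, 0.1]
gripper_width: 0.999
grip_force: 0.0
```

```bash
python3 - <<'E'
from h import *
o=get_obs();print(o['time'],o['tool_pos'])
d=grab('wrist');im=d['img'];V=cv2.cvtColor(im,cv2.COLOR_RGB2HSV)[:,:,2]
cv2.imwrite('pics/r1.png',cv2.resize(im[100:300,200:440],None,fx=3,fy=3)[:,:,::-1])
g=V.astype(int);u,v=proj(d,[[.5437,-.2187,.052]])[0].round().astype(int);print(u,v)
w=g[v-7:v+8,u-7:u+8];y,x=np.nonzero(w>150);print('tip',x.mean()+u-7,y.mean()+v-7,len(x),ray(d,[[x.mean()+u-7,y.mean()+v-7]],.053))
m=V<58;m[:130]=0;m[230:]=0;m[:,:250]=0;m[:,390:]=0
for k in blobs(m,300):print(circ(d,k,.015))
go(.4711+.004,.2627,.2,-5.5)
E
```

```text
8.9 [ 0.54472185 -0.21993073  0.18486959]
316 191
tip 315.58620689655174 191.55172413793105 29 [[ 0.54333169 -0.21859566  0.053     ]]
(array([ 0.54293061, -0.2188947 ]), np.float64(0.029524995849687805))
shift [ 0.847 -3.136 -0.127] yawnow 23.2 drz 0.319
```

View pics/r1.png

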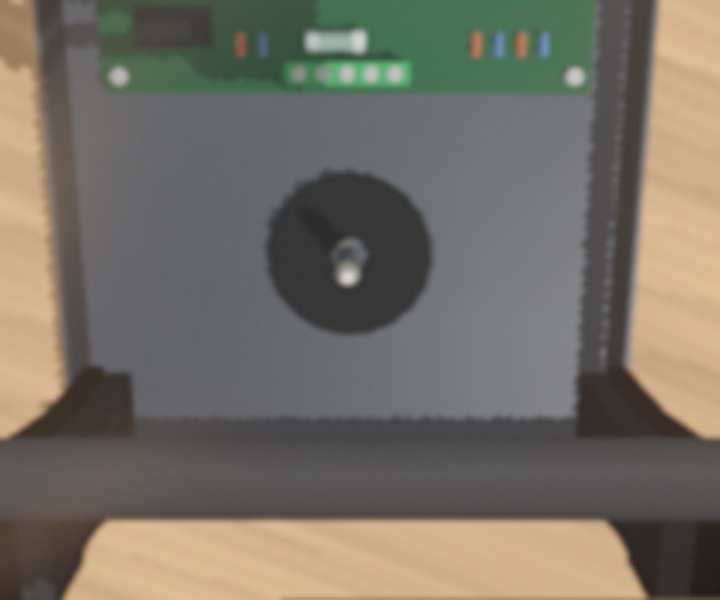

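>>> {"method": "arm_command", "body": {
  "gripper": [1, 1, 1, 1],
  "xyz": [
    [0.28, -0.99, 0],
    [0.28, -0.99, 0],
    [0.28, -0.99, 0],
    [0.28, -0.99, 0]
  ],
  "dr": [
    [0, 0, 0],
    [0, 0, 0],
    [0, 0, 0],
    [0, 0, 0]
  ]
}}

```text
time: 9.35
tool_pos: [0.5216, -0.0591, 0.179]
ee_rot: [[0.916, 0.402, -0.0], [0.402, -0.916, 0.002], [0.0, -0.002, -1.0]]
wrist_force: [-0.6, -0.0, 0.4]
gripper_width: 0.998
grip_force: 0.0
```

>>> {"method": "arm_command", "body": {
  "gripper": [1, 1, 1, 1],
  "xyz": [
    [0.28, -0.99, 0],
    [0.28, -0.99, 0],
    [0.28, -0.99, 0],
    [0.28, -0.99, 0]
  ],
  "dr": [
    [0, 0, 0],
    [0, 0, 0],
    [0, 0, 0],
    [0, 0, 0]
  ]
}}

```text
time: 9.75
tool_pos: [0.501, 0.0933, 0.1791]
ee_rot: [[0.916, 0.402, -0.0], [0.402, -0.916, 0.002], [0.001, -0.002, -1.0]]
wrist_force: [-0.1, -0.3, -0.2]
gripper_width: 0.999
grip_force: 0.0
```

>>> {"method": "arm_command", "body": {
  "gripper": [1, 1, 1, 1, 1, 1, 1, 1],
  "xyz": [
    [0.28, -0.99, 0],
    [0.28, -0.99, 0],
    [0.28, -0.99, 0],
    [0.28, -0.99, 0],
    [0.28, -0.99, 0],
    [0.28, -0.99, 0],
    [0.28, -0.99, 0],
    [0.28, -0.99, 0]
  ],
  "dr": [
    [0, 0, 0.32],
    [0, 0, 0.32],
    [0, 0, 0.32],
    [0, 0, 0.32],
    [0, 0, 0.32],
    [0, 0, 0.32],
    [0, 0, 0.32],
    [0, 0, 0.32]
  ]
}}

```text
time: 10.55
tool_pos: [0.4834, 0.238, 0.1786]
ee_rot: [[0.995, -0.099, -0.0], [-0.099, -0.995, -0.001], [0.0, 0.001, -1.0]]
wrist_force: [0.5, -0.7, 0.8]
gripper_width: 0.999
grip_force: 0.0
```

```bash
python3 - <<'E'
from h import *
o=get_obs();print(o['time'],o['tool_pos'])
d=grab('wrist');np.savez('t1.npz',**d);im=d['img'];cv2.imwrite('pics/t1.png',cv2.resize(im[80:300,180:460],None,fx=2.8,fy=2.7)[:,:,::-1])
H,S,V=cv2.split(cv2.cvtColor(im,cv2.COLOR_RGB2HSV))
m=(H>8)&(H<28)&(S>140)&(V>80);m[:120]=0;m[225:]=0;m[:,:240]=0;m[:,400:]=0
m=cv2.morphologyEx(m.astype(np.uint8),cv2.MORPH_OPEN,np.ones((5,5)))
for k in blobs(m,300):print(circ(d,k,.014),k.reshape(-1,2).min(0),k.reshape(-1,2).max(0))
E
```

```text
10.55 [0.48341592 0.23795684 0.17860198]
```

View pics/t1.png

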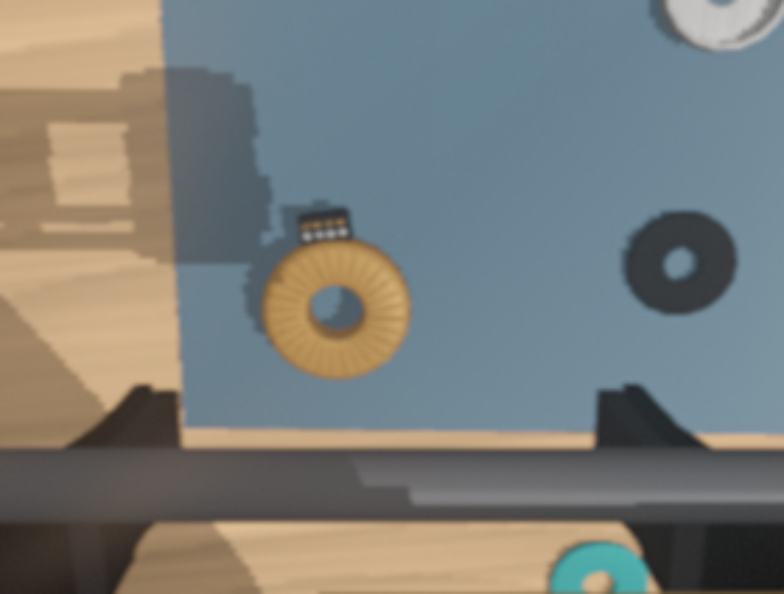

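```bash
python3 - <<'E'
from h import *
d=dict(np.load('t1.npz'));im=d['img'];H,S,V=cv2.split(cv2.cvtColor(im,cv2.COLOR_RGB2HSV))
print(im[200,280],im[183,300],im[195,285])
m=(H>8)&(H<28)&(S>100)&(V>60);m[:150]=0;m[228:]=0;m[:,:260]=0;m[:,350:]=0
m=cv2.morphologyEx(m.astype(np.uint8),cv2.MORPH_OPEN,np.ones((5,5)))
for k in blobs(m,300):
    for z in(.014,.02,.025):
        c,r=circ(d,k,z);b=ray(d,[[180+325/2.8,80+224/2.7]],.022)[0,:2]-c
        print(z,c,r,k.reshape(-1,2).min(0),k.reshape(-1,2).max(0),np.degrees(np.arctan2(b[1],b[0])),np.hypot(*b))
e=ray(d,[[180+297/2.8,80+215/2.7],[180+348/2.8,80+208/2.7]],.022);v=e[0]-e[1];print(np.degrees(np.arctan2(-v[0],v[1])))
E
```

```text
[183 144  87] [179 140  84] [186 148  91]
0.014 [0.47283945 0.26060097] 0.0294228575148111 [274 169] [325 219] -1.1687002451487163 0.037131803940695325
0.02 [0.47429697 0.26007438] 0.02888289299657529 [274 169] [325 219] -0.3706836637336383 0.03566731043659998
0.025 [0.47551157 0.25963555] 0.028432922564710552 [274 169] [325 219] 0.34604050794251895 0.03445259599803051
2.4169086492189797
```

```bash
python3 - <<'E'
from h import *
go(.4732,.2605,.006,0.5)
E
```

```text
shift [-0.082 -0.142  1.151] yawnow -5.68 drz -0.069
```

>>> {"method": "arm_command", "body": {
  "gripper": [1, 1, 1, 1, 1],
  "xyz": [
    [-0.082, -0.142, 0.2],
    [-0.082, -0.142, 0.5],
    [-0.082, -0.142, 0.75],
    [-0.082, -0.142, 0.75],
    [-0.082, -0.142, 0.75]
  ],
  "dr": [
    [0, 0, -0.07],
    [0, 0, -0.07],
    [0, 0, -0.07],
    [0, 0, -0.07],
    [0, 0, -0.07]
  ]
}}

```text
time: 11.1
tool_pos: [0.4729, 0.2617, 0.067]
ee_rot: [[1.0, 0.012, -0.001], [0.012, -1.0, -0.0], [-0.001, 0.0, -1.0]]
wrist_force: [0.1, 0.2, 0.2]
gripper_width: 0.999
grip_force: 0.0
```

```bash
python3 - <<'E'
from h import *
go(.4732,.2605,.006,0.5)
d=grab('wrist');im=d['img'];cv2.imwrite('pics/t2.png',cv2.resize(im[140:320,200:440],None,fx=3,fy=3)[:,:,::-1])
o=get_obs();print(o['tool_pos'],proj(d,[[*o['tool_pos'][:2],.025],[*o['tool_pos'][:2],.014]]))
E
```

```text
shift [0.002 0.008 0.406] yawnow 0.67 drz 0.002
[0.47375444 0.26225045 0.06808722] [[318.03958154 217.11026636]
 [318.03901282 212.53040198]]
```

View pics/t2.png

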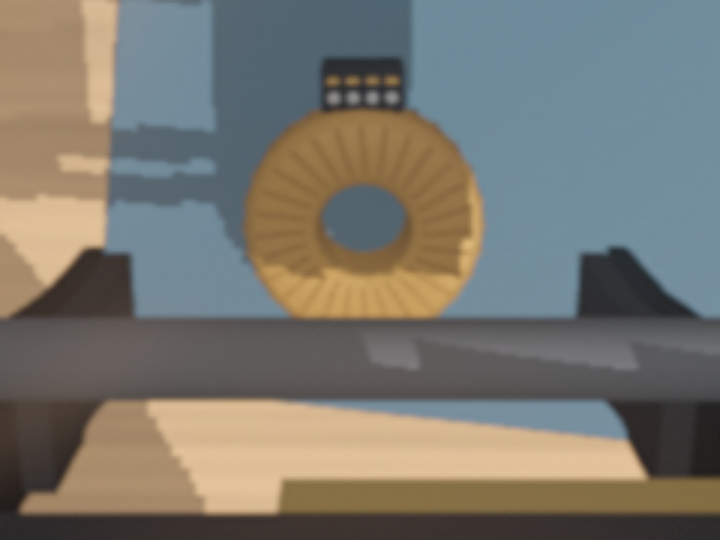

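>>> {"method": "arm_command", "body": {
  "gripper": [1, 1, 1, 0.55, 0.55, 0.55, 0.55, 0.55],
  "xyz": [
    [0, 0.012, 0.25],
    [0, 0.012, 0.4],
    [0, 0.012, 0.4],
    [0, 0.012, 0.4],
    [0, 0.012, 0.4],
    [0, 0.012, 0.4],
    [0, 0.012, 0.4],
    [0, 0.012, 0.4]
  ],
  "dr": [
    [0, 0, 0],
    [0, 0, 0],
    [0, 0, 0],
    [0, 0, 0],
    [0, 0, 0],
    [0, 0, 0],
    [0, 0, 0],
    [0, 0, 0]
  ],
  "newtons": 25
}}

```text
time: 11.95
tool_pos: [0.4733, 0.2602, 0.0071]
ee_rot: [[1.0, 0.012, 0.001], [0.012, -1.0, -0.0], [0.001, 0.0, -1.0]]
wrist_force: [0.4, -2.2, 6.8]
gripper_width: 0.689
grip_force: 25.0
```

>>> {"method": "arm_command", "body": {
  "gripper": [0.55, 0.55, 0.55, 0.55, 0.55],
  "xyz": [
    [0, 0, -0.05],
    [0, 0, -0.3],
    [0, 0, -0.6],
    [0, 0, -0.8],
    [0, 0, -0.8]
  ],
  "dr": [
    [0, 0, 0],
    [0, 0, 0],
    [0, 0, 0],
    [0, 0, 0],
    [0, 0, 0]
  ]
}}

```text
time: 12.45
tool_pos: [0.4745, 0.2617, 0.1307]
ee_rot: [[1.0, 0.012, 0.006], [0.012, -1.0, 0.003], [0.006, -0.003, -1.0]]
wrist_force: [0.0, 0.5, -3.5]
gripper_width: 0.689
grip_force: 25.0
```

```bash
python3 - <<'E'
from h import *
go(.5435,-.2187,.13,23)
d=grab('wrist');o=get_obs();print(o['tool_pos'],o['grip_force'],o['gripper_width'])
im=d['img'];np.savez('t3.npz',**d)
H,S,V=cv2.split(cv2.cvtColor(im,cv2.COLOR_RGB2HSV))
m=(H>8)&(H<28)&(S>100)&(V>60);m[:150]=0;m[300:]=0;m[:,:250]=0;m[:,390:]=0
y,x=np.nonzero(m);T=np.linalg.inv(np.array(d['hand_eye']));dt=dict(d,R=T[:3,:3],t=T[:3,3])
print(y.min(),x.min(),x.max(),'expected top row (x=+30mm) for tool z -.008, hole',proj(dt,[[.03,0,-.008],[0,0,-.008],[0,0,-.019]]))
E
```

```text
shift [ 4.200e-01  3.208e+00 -1.000e-03] yawnow 0.71 drz -0.248
[0.47346599 0.26070403 0.1280288 ] 24.997555017471313 0.6878479630835095
183 250 389 expected top row (x=+30mm) for tool z -.008, hole [[319.06847408 195.21514268]
 [318.99519365 246.64231366]
 [319.06036023 255.27058068]]
```

>>> {"method": "arm_command", "body": {
  "gripper": [0.55, 0.55, 0.55, 0.55],
  "xyz": [
    [0.1, 0.8, 0],
    [0.1, 0.8, 0],
    [0.1, 0.8, 0],
    [0.1, 0.8, 0]
  ],
  "dr": [
    [0, 0, 0],
    [0, 0, 0],
    [0, 0, 0],
    [0, 0, 0]
  ]
}}

```text
time: 12.9
tool_pos: [0.4887, 0.1356, 0.1243]
ee_rot: [[1.0, 0.006, -0.003], [0.006, -1.0, -0.002], [-0.003, 0.002, -1.0]]
wrist_force: [-0.2, 0.0, -2.5]
gripper_width: 0.686
grip_force: 25.0
```

>>> {"method": "arm_command", "body": {
  "gripper": [0.55, 0.55, 0.55, 0.55],
  "xyz": [
    [0.1, 0.8, 0],
    [0.1, 0.8, 0],
    [0.1, 0.8, 0],
    [0.1, 0.8, 0]
  ],
  "dr": [
    [0, 0, 0],
    [0, 0, 0],
    [0, 0, 0],
    [0, 0, 0]
  ]
}}

```text
time: 13.3
tool_pos: [0.505, 0.0172, 0.1247]
ee_rot: [[1.0, 0.007, -0.003], [0.007, -1.0, -0.001], [-0.003, 0.001, -1.0]]
wrist_force: [1.0, 0.4, -3.9]
gripper_width: 0.689
grip_force: 25.0
```

>>> {"method": "arm_command", "body": {
  "gripper": [0.55, 0.55, 0.55, 0.55],
  "xyz": [
    [0.1, 0.8, 0],
    [0.1, 0.8, 0],
    [0.1, 0.8, 0],
    [0.1, 0.8, 0]
  ],
  "dr": [
    [0, 0, 0],
    [0, 0, 0],
    [0, 0, 0],
    [0, 0, 0]
  ]
}}

```text
time: 13.7
tool_pos: [0.5215, -0.1016, 0.1248]
ee_rot: [[1.0, 0.008, -0.002], [0.008, -1.0, 0.0], [-0.002, -0.0, -1.0]]
wrist_force: [0.5, 1.7, -3.5]
gripper_width: 0.687
grip_force: 25.0
```

>>> {"method": "arm_command", "body": {
  "gripper": [0.55, 0.55, 0.55, 0.55, 0.55, 0.55, 0.55],
  "xyz": [
    [0.1, 0.8, 0],
    [0.1, 0.8, 0],
    [0.1, 0.8, 0],
    [0.1, 0.8, 0],
    [0.1, 0.8, 0],
    [0.1, 0.8, 0],
    [0.1, 0.8, 0]
  ],
  "dr": [
    [0, 0, -0.25],
    [0, 0, -0.25],
    [0, 0, -0.25],
    [0, 0, -0.25],
    [0, 0, -0.25],
    [0, 0, -0.25],
    [0, 0, -0.25]
  ]
}}

```text
time: 14.4
tool_pos: [0.5388, -0.2168, 0.1262]
ee_rot: [[0.918, 0.396, -0.0], [0.396, -0.918, 0.001], [0.0, -0.001, -1.0]]
wrist_force: [-0.7, -0.1, -3.0]
gripper_width: 0.692
grip_force: 25.0
```

```bash
python3 - <<'E'
from h import *
o=get_obs();print(o['time'],o['tool_pos'],o['gripper_width']);go(.5435,-.2187,.07,23)
E
```

```text
14.4 [ 0.53881131 -0.21679432  0.12617261] 0.6921707916407701
shift [0.024 0.024 0.374] yawnow 23.32 drz 0.004
```

>>> {"method": "arm_command", "body": {
  "gripper": [0.55, 0.55, 0.55, 0.55, 0.55],
  "xyz": [
    [0.024, 0.022, 0.2],
    [0.024, 0.022, 0.36],
    [0.024, 0.022, 0.36],
    [0.024, 0.022, 0.36],
    [0.024, 0.022, 0.36]
  ],
  "dr": [
    [0, 0, 0],
    [0, 0, 0],
    [0, 0, 0],
    [0, 0, 0],
    [0, 0, 0]
  ]
}}

```text
time: 14.9
tool_pos: [0.5441, -0.2205, 0.0739]
ee_rot: [[0.919, 0.394, 0.002], [0.394, -0.919, -0.001], [0.002, 0.002, -1.0]]
wrist_force: [-0.5, 0.5, -2.3]
gripper_width: 0.687
grip_force: 25.0
```

```bash
python3 - <<'E'
from h import *
d=grab('wrist');o=get_obs();print(o['time'],o['tool_pos'],o['gripper_width']);go(.5435,-.2187,.022,23)
cv2.imwrite('pics/p2.png',cv2.resize(d['img'][150:310,220:420],None,fx=3,fy=3)[:,:,::-1])
E
```

```text
14.95 [ 0.54410382 -0.22067327  0.07395493] 0.6881392835565849
shift [ 0.001 -0.014  0.346] yawnow 23.2 drz 0.002
```

View pics/p2.png

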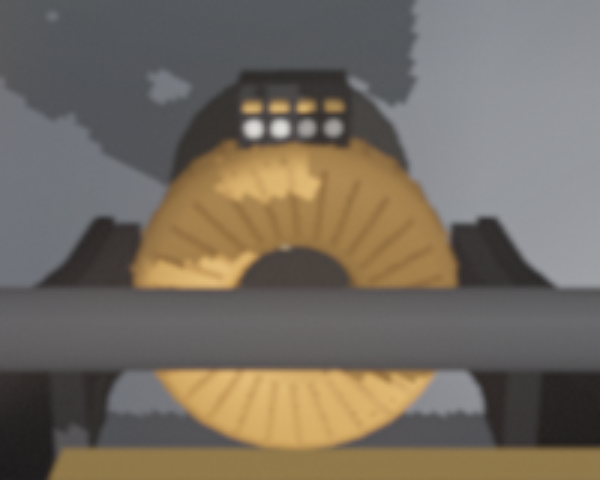

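>>> {"method": "arm_command", "body": {
  "gripper": [0.55, 0.55, 0.55, 0.55, 0.55, 0.55],
  "xyz": [
    [0, -0.013, 0],
    [0, -0.013, 0.15],
    [0, -0.013, 0.28],
    [0, -0.013, 0.33],
    [0, -0.013, 0.345],
    [0, -0.013, 0.345]
  ],
  "dr": [
    [0, 0, 0],
    [0, 0, 0],
    [0, 0, 0],
    [0, 0, 0],
    [0, 0, 0],
    [0, 0, 0]
  ]
}}

```text
time: 15.55
tool_pos: [0.5428, -0.2189, 0.0211]
ee_rot: [[0.919, 0.394, 0.001], [0.394, -0.919, -0.0], [0.001, 0.0, -1.0]]
wrist_force: [-0.1, -0.3, -3.7]
gripper_width: 0.689
grip_force: 25.0
```

```bash
python3 - <<'E'
from h import *
o=get_obs();print(o['time'],o['tool_pos'],o['wrist_force']);go(.5435,-.2187,.019,23)
E
```

```text
15.55 [ 0.54275766 -0.2188908   0.02114133] [-0.10456535 -0.3469591  -3.7227488 ]
shift [0.005 0.001 0.014] yawnow 23.19 drz 0.002
```

Lower 2 mm, release, rise and look.

>>> {"method": "arm_command", "body": {
  "gripper": [0.55, 0.55, 1, 1, 1, 1, 1, 1],
  "xyz": [
    [0.003, 0, 0.015],
    [0.003, 0, 0.015],
    [0.003, 0, 0.013],
    [0.003, 0, 0.013],
    [0.003, 0, -0.1],
    [0.003, 0, -0.4],
    [0.003, 0, -0.8],
    [0.003, 0, -0.95]
  ],
  "dr": [
    [0, 0, 0],
    [0, 0, 0],
    [0, 0, 0],
    [0, 0, 0],
    [0, 0, 0],
    [0, 0, 0],
    [0, 0, 0],
    [0, 0, 0]
  ]
}}

```text
time: 16.35
tool_pos: [0.5439, -0.2186, 0.1682]
ee_rot: [[0.919, 0.394, 0.004], [0.394, -0.919, -0.002], [0.003, 0.003, -1.0]]
wrist_force: [1.0, -0.6, 0.4]
gripper_width: 0.993
grip_force: 0.0
```

>>> {"method": "arm_command", "body": {
  "gripper": [1, 1, 1],
  "xyz": [
    [0, 0, -0.1],
    [0, 0, -0.1],
    [0, 0, -0.1]
  ],
  "dr": [
    [0, 0, 0],
    [0, 0, 0],
    [0, 0, 0]
  ]
}}

```text
time: 16.65
tool_pos: [0.5422, -0.2186, 0.1774]
ee_rot: [[0.919, 0.394, -0.001], [0.394, -0.919, 0.0], [-0.001, -0.0, -1.0]]
wrist_force: [0.0, -0.2, -0.2]
gripper_width: 0.997
grip_force: 0.0
```

```bash
python3 - <<'E'
from h import *
o=get_obs();print(o['time'],o['tool_pos'])
d=grab('wrist');im=d['img'];np.savez('r2.npz',**d)
cv2.imwrite('pics/r2.png',cv2.resize(im[100:300,200:440],None,fx=2.5,fy=2.5)[:,:,::-1])
H,S,V=cv2.split(cv2.cvtColor(im,cv2.COLOR_RGB2HSV))
m=(H>8)&(H<28)&(S>100)&(V>60);m[:140]=0;m[230:]=0;m[:,:260]=0;m[:,370:]=0
for k in blobs(m,500):print(circ(d,k,.026),proj(d,[[.5435,-.2187,.054]]))
go(.4734+.003,.118,.16,0)
E
```

```text
16.65 [ 0.54224789 -0.21859037  0.17737717]
(array([ 0.5433376 , -0.21898121]), np.float64(0.02992487635408134)) [[318.73793314 190.90481719]]
shift [ 0.482 -2.234  0.113] yawnow 23.19 drz 0.258
```

View pics/r2.png

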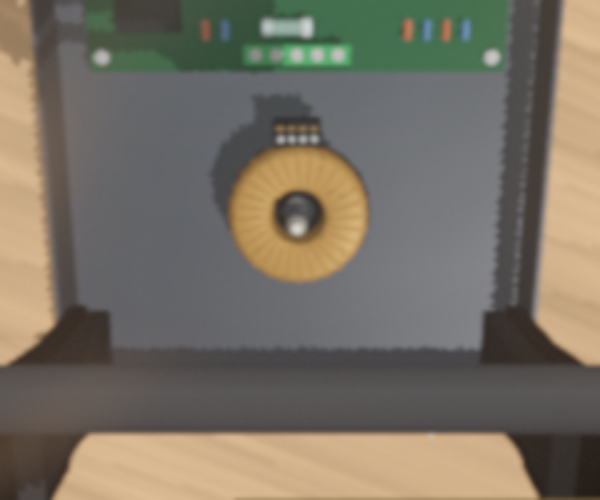

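>>> {"method": "arm_command", "body": {
  "gripper": [1, 1, 1, 1],
  "xyz": [
    [0.16, -0.75, 0],
    [0.16, -0.75, 0],
    [0.16, -0.75, 0],
    [0.16, -0.75, 0]
  ],
  "dr": [
    [0, 0, 0],
    [0, 0, 0],
    [0, 0, 0],
    [0, 0, 0]
  ]
}}

```text
time: 17.1
tool_pos: [0.5196, -0.1029, 0.1769]
ee_rot: [[0.917, 0.398, -0.002], [0.398, -0.917, 0.001], [-0.002, -0.001, -1.0]]
wrist_force: [-0.0, -0.2, -0.9]
gripper_width: 0.997
grip_force: 0.0
```

>>> {"method": "arm_command", "body": {
  "gripper": [1, 1, 1, 1],
  "xyz": [
    [0.16, -0.75, 0],
    [0.16, -0.75, 0],
    [0.16, -0.75, 0],
    [0.16, -0.75, 0]
  ],
  "dr": [
    [0, 0, 0],
    [0, 0, 0],
    [0, 0, 0],
    [0, 0, 0]
  ]
}}

```text
time: 17.5
tool_pos: [0.4979, 0.0084, 0.1774]
ee_rot: [[0.918, 0.397, -0.001], [0.397, -0.918, 0.0], [-0.001, -0.0, -1.0]]
wrist_force: [0.7, -1.9, -0.7]
gripper_width: 0.999
grip_force: 0.0
```

>>> {"method": "arm_command", "body": {
  "gripper": [1, 1, 1, 1, 1, 1],
  "xyz": [
    [0.16, -0.75, 0.1],
    [0.16, -0.75, 0.1],
    [0.16, -0.75, 0.1],
    [0.16, -0.75, 0.1],
    [0.16, -0.75, 0.1],
    [0.16, -0.75, 0.1]
  ],
  "dr": [
    [0, 0, 0],
    [0, 0, 0],
    [0, 0, 0],
    [0, 0, 0],
    [0, 0, 0],
    [0, 0, 0]
  ]
}}

```text
time: 18.1
tool_pos: [0.4768, 0.1174, 0.1627]
ee_rot: [[0.921, 0.391, -0.0], [0.391, -0.921, -0.001], [-0.001, 0.0, -1.0]]
wrist_force: [-0.1, -0.7, -0.1]
gripper_width: 1.0
grip_force: 0.0
```

```bash
python3 - <<'E'
from h import *
o=get_obs();print(o['time'],o['tool_pos'])
d=grab('wrist');H,S,V=cv2.split(cv2.cvtColor(d['img'],cv2.COLOR_RGB2HSV))
u,v=proj(d,[[.4765,.1187,.008]])[0].astype(int);print(u,v)
m=V<75;m[:v-40]=0;m[min(v+40,222):]=0;m[:,:u-45]=0;m[:,u+45:]=0
for k in blobs(m,200):
    c,r=circ(d,k,.008);print(c,r,cv2.contourArea(k),cv2.boundingRect(k));go(*c,.0045)
E
```

```text
18.1 [0.47682273 0.11740219 0.16271164]
316 185
[0.47732391 0.1180777 ] 0.020926095424821767 1113.5 (299, 166, 39, 38)
shift [ 5.000e-03 -1.000e-03  1.055e+00] yawnow 23.0 drz None
```

>>> {"method": "arm_command", "body": {
  "gripper": [1, 1, 1, 1, 1, 1],
  "xyz": [
    [0.004, 0, 0.3],
    [0.004, 0, 0.6],
    [0.004, 0, 0.9],
    [0.004, 0, 0.98],
    [0.004, 0, 0.98],
    [0.004, 0, 0.98]
  ],
  "dr": [
    [0, 0, 0],
    [0, 0, 0],
    [0, 0, 0],
    [0, 0, 0],
    [0, 0, 0],
    [0, 0, 0]
  ]
}}

```text
time: 18.75
tool_pos: [0.4779, 0.1202, 0.0177]
ee_rot: [[0.919, 0.393, 0.002], [0.393, -0.919, 0.0], [0.002, 0.0, -1.0]]
wrist_force: [0.6, -0.7, 0.4]
gripper_width: 1.001
grip_force: 0.0
```

```bash
python3 - <<'E'
from h import *
o=get_obs();print(o['time'],o['tool_pos'],o['wrist_force']);go(.4773,.1181,.0045)
E
```

```text
18.75 [0.47793437 0.12015589 0.01772816] [ 0.58947493 -0.72183082  0.44768418]
shift [-0.009  0.011  0.088] yawnow 23.15 drz None
```

>>> {"method": "arm_command", "body": {
  "gripper": [1, 1, 0.35, 0.35, 0.35, 0.35, 0.35, 0.35],
  "xyz": [
    [-0.005, 0.01, 0.07],
    [-0.005, 0.01, 0.086],
    [-0.005, 0.01, 0.086],
    [-0.005, 0.01, 0.086],
    [-0.005, 0.01, 0.086],
    [-0.005, 0.01, 0.086],
    [-0.005, 0.01, 0.086],
    [-0.005, 0.01, 0.086]
  ],
  "dr": [
    [0, 0, 0],
    [0, 0, 0],
    [0, 0, 0],
    [0, 0, 0],
    [0, 0, 0],
    [0, 0, 0],
    [0, 0, 0],
    [0, 0, 0]
  ],
  "newtons": 15
}}

```text
time: 19.55
tool_pos: [0.4769, 0.1187, 0.0035]
ee_rot: [[0.919, 0.394, 0.001], [0.394, -0.919, 0.0], [0.001, 0.0, -1.0]]
wrist_force: [-1.2, 0.8, 5.7]
gripper_width: 0.54
grip_force: 2.8
```

>>> {"method": "arm_command", "body": {
  "gripper": [0.35, 0.35],
  "xyz": [
    [0, 0, 0],
    [0, 0, 0]
  ],
  "dr": [
    [0, 0, 0],
    [0, 0, 0]
  ]
}}

```text
time: 19.75
tool_pos: [0.4769, 0.1186, 0.0035]
ee_rot: [[0.919, 0.394, 0.001], [0.394, -0.919, 0.0], [0.001, 0.0, -1.0]]
wrist_force: [-0.6, 0.4, 5.6]
gripper_width: 0.512
grip_force: 15.7
```

>>> {"method": "arm_command", "body": {
  "gripper": [0.35, 0.35, 0.35, 0.35, 0.35],
  "xyz": [
    [0, 0, -0.1],
    [0, 0, -0.4],
    [0, 0, -0.8],
    [0, 0, -0.85],
    [0, 0, -0.85]
  ],
  "dr": [
    [0, 0, 0],
    [0, 0, 0],
    [0, 0, 0],
    [0, 0, 0],
    [0, 0, 0]
  ]
}}

```text
time: 20.25
tool_pos: [0.4781, 0.1188, 0.1342]
ee_rot: [[0.919, 0.394, 0.005], [0.394, -0.919, -0.0], [0.005, 0.002, -1.0]]
wrist_force: [0.2, 0.0, -0.3]
gripper_width: 0.507
grip_force: 15.0
```

```bash
cat >> h.py <<'E'
def toolframe(d):
    T=np.linalg.inv(np.array(d['hand_eye']));return dict(d,R=T[:3,:3],t=T[:3,3])
E
python3 - <<'E'
from h import *
o=get_obs();print(o['time'],o['tool_pos'],o['gripper_width'],o['grip_force']);go(.5435,-.2187,.13,23)
d=grab('wrist');dt=toolframe(d);np.savez('s1.npz',**d);H,S,V=cv2.split(cv2.cvtColor(d['img'],cv2.COLOR_RGB2HSV))
print(proj(dt,[[.023,0,-.005],[0,.007,-.005],[0,-.007,-.005],[.007,0,-.005],[0,0,-.005]]))
print('col V',V[195:250,318].tolist());print('row',V[240,285:350].tolist())
E
```

```text
20.25 [0.47810475 0.11878272 0.13415634] 0.5074646442752646 14.999780289363116
shift [-0.485  2.24   0.03 ] yawnow 23.18 drz 0.002
[[318.18461612 206.32227725]
 [330.32477747 244.69620731]
 [305.99352598 244.68595969]
 [318.16680543 233.28916047]
 [318.15928023 244.69052906]]
col V [163, 164, 164, 164, 164, 163, 164, 163, 164, 164, 164, 152, 113, 69, 57, 60, 59, 60, 59, 58, 59, 58, 59, 58, 58, 57, 58, 58, 56, 57, 56, 55, 54, 54, 56, 54, 52, 64, 112, 154, 167, 166, 166, 165, 166, 165, 166, 166, 166, 161, 140, 101, 82, 85, 87]
row [58, 59, 58, 57, 57, 56, 56, 57, 56, 55, 57, 56, 56, 56, 56, 56, 57, 57, 55, 55, 56, 79, 119, 151, 164, 167, 165, 165, 165, 166, 165, 166, 166, 165, 166, 166, 166, 166, 165, 165, 166, 167, 164, 151, 121, 81, 57, 57, 57, 57, 57, 56, 58, 58, 58, 59, 58, 59, 58, 58, 61, 59, 59, 58, 59]
```

>>> {"method": "arm_command", "body": {
  "gripper": [0.35, 0.35, 0.35, 0.35],
  "xyz": [
    [-0.16, 0.745, 0],
    [-0.16, 0.745, 0],
    [-0.16, 0.745, 0],
    [-0.16, 0.745, 0]
  ],
  "dr": [
    [0, 0, 0],
    [0, 0, 0],
    [0, 0, 0],
    [0, 0, 0]
  ]
}}

```text
time: 20.7
tool_pos: [0.4977, 0.0034, 0.1292]
ee_rot: [[0.921, 0.389, -0.003], [0.389, -0.921, -0.0], [-0.003, -0.001, -1.0]]
wrist_force: [-0.4, 0.4, 0.8]
gripper_width: 0.506
grip_force: 15.0
```

>>> {"method": "arm_command", "body": {
  "gripper": [0.35, 0.35, 0.35, 0.35],
  "xyz": [
    [-0.16, 0.745, 0],
    [-0.16, 0.745, 0],
    [-0.16, 0.745, 0],
    [-0.16, 0.745, 0]
  ],
  "dr": [
    [0, 0, 0],
    [0, 0, 0],
    [0, 0, 0],
    [0, 0, 0]
  ]
}}

```text
time: 21.1
tool_pos: [0.5199, -0.1071, 0.1295]
ee_rot: [[0.92, 0.391, -0.002], [0.391, -0.92, 0.001], [-0.001, -0.001, -1.0]]
wrist_force: [0.8, 0.5, -0.4]
gripper_width: 0.513
grip_force: 15.0
```

>>> {"method": "arm_command", "body": {
  "gripper": [0.35, 0.35, 0.35, 0.35, 0.35, 0.35],
  "xyz": [
    [-0.16, 0.745, 0],
    [-0.16, 0.745, 0],
    [-0.16, 0.745, 0],
    [-0.16, 0.745, 0],
    [-0.16, 0.745, 0],
    [-0.16, 0.745, 0]
  ],
  "dr": [
    [0, 0, 0],
    [0, 0, 0],
    [0, 0, 0],
    [0, 0, 0],
    [0, 0, 0],
    [0, 0, 0]
  ]
}}

```text
time: 21.7
tool_pos: [0.5426, -0.215, 0.1306]
ee_rot: [[0.918, 0.397, -0.0], [0.397, -0.918, 0.001], [0.0, -0.001, -1.0]]
wrist_force: [-0.9, 0.0, 0.4]
gripper_width: 0.509
grip_force: 15.0
```

```bash
python3 - <<'E'
from h import *
o=get_obs();print(o['time'],o['tool_pos'],o['gripper_width']);go(.5435,-.2187,.062,23)
E
```

```text
21.7 [ 0.54260959 -0.21501346  0.13056681] 0.508892896519821
shift [-0.004  0.025  0.457] yawnow 23.39 drz 0.004
```

>>> {"method": "arm_command", "body": {
  "gripper": [0.35, 0.35, 0.35, 0.35, 0.35],
  "xyz": [
    [-0.004, 0.022, 0.2],
    [-0.004, 0.022, 0.44],
    [-0.004, 0.022, 0.44],
    [-0.004, 0.022, 0.44],
    [-0.004, 0.022, 0.44]
  ],
  "dr": [
    [0, 0, 0],
    [0, 0, 0],
    [0, 0, 0],
    [0, 0, 0],
    [0, 0, 0]
  ]
}}

```text
time: 22.2
tool_pos: [0.5443, -0.2208, 0.0667]
ee_rot: [[0.919, 0.395, 0.002], [0.395, -0.919, -0.001], [0.002, 0.002, -1.0]]
wrist_force: [-0.4, 0.1, 0.4]
gripper_width: 0.509
grip_force: 15.0
```

```bash
python3 - <<'E'
from h import *
d=grab('wrist');o=get_obs();print(o['time'],o['tool_pos'],o['gripper_width']);go(.5435,-.2187,.040,23)
dt=toolframe(d);g=cv2.cvtColor(d['img'],cv2.COLOR_RGB2GRAY).astype(int)
print('stud expect if centred',proj(dt,[[0,0,o['tool_pos'][2]-.053]]),'hole top edge',proj(dt,[[.007,0,-.005]]))
w=g[228:248,302:336];print(w[::1,::2])
E
```

```text
22.25 [ 0.54434643 -0.22113178  0.06674145] 0.5121969969190485
shift [ 0.001 -0.018  0.178] yawnow 23.23 drz 0.003
stud expect if centred [[318.14063786 232.66262985]] hole top edge [[318.1631271  233.28603576]]
[[ 53  53  53  52  51  53  51  51  51  52  51  52  52  53  53  53  53]
 [ 51  53  53  52  53  52  51  51  52  50  53  51  52  54  53  54  52]
 [ 51  51  52  51  52  52  51  50  51  53  53  52  51  52  52  53  54]
 [ 52  52  52  52  51  50  49  50  52  52  51  52  53  51  53  52  52]
 [ 51  50  52  54  50  51  54  62  56  53  51  52  52  51  52  53  51]
 [ 51  51  53  51  52  72  91 108  93  73  60  53  51  51  51  53  52]
 [ 52  51  51  49  65 130 145 150 122  98  83  68  54  51  54  53  52]
 [ 52  51  50  49  87 173 177 159 124 110 106 100  77  52  52  53  53]
 [ 52  52  50  61 104 175 174 143 116 115 122 135 118  63  50  53  52]
 [ 52  49  51  99 128 147 145 125 118 126 141 160 151  92  49  51  52]
 [ 51  50  61 140 159 144 137 133 139 149 160 169 168 121  51  52  53]
 [ 50  48  79 164 179 167 159 158 163 166 170 172 173 143  61  49  53]
 [ 53  49 102 177 184 175 170 173 172 173 174 174 176 156  78  51  51]
 [ 52  51 122 183 182 174 171 177 176 175 174 174 179 170 102  49  53]
 [ 51  52 134 184 178 179 174 180 175 175 177 173 180 178 114  49  53]
 [ 51  51 142 184 177 184 174 182 174 177 181 173 176 181 124  50  50]
 [ 55  55 145 179 173 180 170 177 173 172 178 170 170 177 128  53  54]
 [ 66  63 128 156 150 159 148 156 153 150 156 150 149 155 113  63  64]
 [ 77  75  98 112 109 115 109 112 111 109 114 111 109 112  91  76  77]
 [ 85  83  84  84  84  85  84  84  84  84  85  84  85  85  84  85  84]]
```

>>> {"method": "arm_command", "body": {
  "gripper": [0.35, 0.35, 0.35, 0.35, 0.35, 0.35],
  "xyz": [
    [0, -0.017, 0],
    [0, -0.017, 0],
    [0, -0.017, 0.08],
    [0, -0.017, 0.15],
    [0, -0.017, 0.165],
    [0, -0.017, 0.165]
  ],
  "dr": [
    [0, 0, 0],
    [0, 0, 0],
    [0, 0, 0],
    [0, 0, 0],
    [0, 0, 0],
    [0, 0, 0]
  ]
}}

```text
time: 22.85
tool_pos: [0.5414, -0.2187, 0.0388]
ee_rot: [[0.919, 0.394, -0.002], [0.394, -0.919, 0.001], [-0.001, -0.001, -1.0]]
wrist_force: [-0.3, -0.6, -0.4]
gripper_width: 0.508
grip_force: 15.0
```

```bash
python3 - <<'E'
from h import *
o=get_obs();print(o['time'],o['tool_pos'],o['wrist_force']);go(.5435,-.2187,.038,23)
E
```

```text
22.85 [ 0.54144768 -0.21874404  0.03880345] [-0.28552743 -0.61902594 -0.39138208]
shift [0.013 0.005 0.005] yawnow 23.19 drz 0.002
```

>>> {"method": "arm_command", "body": {
  "gripper": [0.35, 0.35, 0.6, 0.75, 0.75, 0.75, 0.75, 0.75],
  "xyz": [
    [0.006, 0.002, 0.005],
    [0.006, 0.002, 0.005],
    [0.006, 0.002, 0.003],
    [0.006, 0.002, 0],
    [0.006, 0.002, -0.01],
    [0.006, 0.002, -0.2],
    [0.006, 0.002, -0.5],
    [0.006, 0.002, -0.85]
  ],
  "dr": [
    [0, 0, 0],
    [0, 0, 0],
    [0, 0, 0],
    [0, 0, 0],
    [0, 0, 0],
    [0, 0, 0],
    [0, 0, 0],
    [0, 0, 0]
  ]
}}

```text
time: 23.65
tool_pos: [0.5421, -0.2185, 0.1656]
ee_rot: [[0.919, 0.394, -0.002], [0.394, -0.919, 0.001], [-0.001, -0.002, -1.0]]
wrist_force: [0.5, -0.2, 0.1]
gripper_width: 0.744
grip_force: 0.0
```

>>> {"method": "arm_command", "body": {
  "gripper": [1, 1, 1],
  "xyz": [
    [0, 0, -0.1],
    [0, 0, -0.1],
    [0, 0, -0.1]
  ],
  "dr": [
    [0, 0, 0],
    [0, 0, 0],
    [0, 0, 0]
  ]
}}

```text
time: 23.95
tool_pos: [0.5426, -0.2189, 0.1792]
ee_rot: [[0.919, 0.394, -0.001], [0.394, -0.919, -0.0], [-0.001, -0.0, -1.0]]
wrist_force: [-0.4, -0.0, -1.5]
gripper_width: 0.933
grip_force: 0.0
```

```bash
python3 - <<'E'
from h import *
o=get_obs();print(o['time'],o['tool_pos'])
d=grab('wrist');im=d['img'];np.savez('r3.npz',**d);cv2.imwrite('pics/r3.png',cv2.resize(im[100:300,200:440],None,fx=2.5,fy=2.5)[:,:,::-1])
H,S,V=cv2.split(cv2.cvtColor(im,cv2.COLOR_RGB2HSV));u,v=proj(d,[[.5435,-.2187,.042]])[0].astype(int)
m=V<75;m[:v-27]=0;m[v+27:]=0;m[:,:u-27]=0;m[:,u+27:]=0
for k in blobs(m,200):
    print('disc',circ(d,k,.042),cv2.contourArea(k),cv2.boundingRect(k))
m=(H>8)&(H<28)&(S>100)&(V>60);m[:140]=0;m[230:]=0;m[:,:260]=0;m[:,370:]=0
for k in blobs(m,500):print('trafo',circ(d,k,.026),cv2.boundingRect(k))
go(.5831+.004,.102,.16)
E
```

```text
23.95 [ 0.54263183 -0.21892619  0.17917403]
disc (array([ 0.54302782, -0.2185476 ]), np.float64(0.02076325662042665)) 1216.5 (298, 169, 41, 40)
trafo (array([ 0.5433917 , -0.21893003]), np.float64(0.029912364607447728)) (291, 158, 56, 54)
shift [ 1.117 -1.848  0.123] yawnow 23.18 drz None
```

>>> {"method": "arm_command", "body": {
  "gripper": [1, 1, 1, 1],
  "xyz": [
    [0.56, -0.92, 0],
    [0.56, -0.92, 0],
    [0.56, -0.92, 0],
    [0.56, -0.92, 0]
  ],
  "dr": [
    [0, 0, 0],
    [0, 0, 0],
    [0, 0, 0],
    [0, 0, 0]
  ]
}}

```text
time: 24.4
tool_pos: [0.5654, -0.0517, 0.1785]
ee_rot: [[0.916, 0.401, -0.002], [0.401, -0.916, 0.003], [-0.0, -0.003, -1.0]]
wrist_force: [0.0, -0.3, -0.0]
gripper_width: 1.001
grip_force: 0.0
```

>>> {"method": "arm_command", "body": {
  "gripper": [1, 1, 1, 1, 1, 1],
  "xyz": [
    [0.56, -0.92, 0.1],
    [0.56, -0.92, 0.1],
    [0.56, -0.92, 0.1],
    [0.56, -0.92, 0.1],
    [0.56, -0.92, 0.1],
    [0.56, -0.92, 0.1]
  ],
  "dr": [
    [0, 0, 0],
    [0, 0, 0],
    [0, 0, 0],
    [0, 0, 0],
    [0, 0, 0],
    [0, 0, 0]
  ]
}}

```text
time: 25.0
tool_pos: [0.5884, 0.0996, 0.1636]
ee_rot: [[0.919, 0.393, -0.002], [0.393, -0.919, -0.001], [-0.002, 0.0, -1.0]]
wrist_force: [0.2, -0.6, -0.5]
gripper_width: 1.0
grip_force: 0.0
```

```bash
python3 - <<'E'
from h import *
o=get_obs();print(o['time'],o['tool_pos'])
d=grab('wrist');np.savez('pl.npz',**d);H,S,V=cv2.split(cv2.cvtColor(d['img'],cv2.COLOR_RGB2HSV))
u,v=proj(d,[[.587,.102,.01]])[0].astype(int);print(u,v,d['img'][v-18,u],d['img'][v-35,u])
m=(S<50)&(V>90);m[:v-40]=0;m[min(v+40,222):]=0;m[:,:u-45]=0;m[:,u+45:]=0
for k in blobs(m,200):
    c,r=circ(d,k,.010);print(c,r,cv2.contourArea(k),cv2.boundingRect(k));go(*c,.0055)
E
```

```text
25.0 [0.58840511 0.09956158 0.16362978]
315 185 [183 181 179] [120 144 157]
[0.58595026 0.1005833 ] 0.024790269144354636 1563.5 (294, 164, 46, 46)
shift [-0.01  -0.018  1.056] yawnow 23.08 drz None
```

>>> {"method": "arm_command", "body": {
  "gripper": [1, 1, 1, 1, 1, 1],
  "xyz": [
    [-0.01, -0.015, 0.3],
    [-0.01, -0.015, 0.6],
    [-0.01, -0.015, 0.9],
    [-0.01, -0.015, 0.98],
    [-0.01, -0.015, 0.98],
    [-0.01, -0.015, 0.98]
  ],
  "dr": [
    [0, 0, 0],
    [0, 0, 0],
    [0, 0, 0],
    [0, 0, 0],
    [0, 0, 0],
    [0, 0, 0]
  ]
}}

```text
time: 25.65
tool_pos: [0.5879, 0.1021, 0.0199]
ee_rot: [[0.92, 0.393, 0.002], [0.393, -0.92, 0.0], [0.002, 0.001, -1.0]]
wrist_force: [0.5, -0.8, 1.4]
gripper_width: 1.0
grip_force: 0.0
```

```bash
python3 - <<'E'
from h import *
o=get_obs();print(o['time'],o['tool_pos'],o['wrist_force']);go(.5860,.1006,.0055)
E
```

```text
25.65 [0.58787162 0.10210948 0.01990959] [ 0.46039804 -0.82148069  1.39911185]
shift [-0.016  0.004  0.096] yawnow 23.13 drz None
```

>>> {"method": "arm_command", "body": {
  "gripper": [1, 1, 0.4, 0.4, 0.4, 0.4, 0.4, 0.4],
  "xyz": [
    [-0.01, 0.003, 0.07],
    [-0.01, 0.003, 0.088],
    [-0.01, 0.003, 0.088],
    [-0.01, 0.003, 0.088],
    [-0.01, 0.003, 0.088],
    [-0.01, 0.003, 0.088],
    [-0.01, 0.003, 0.088],
    [-0.01, 0.003, 0.088]
  ],
  "dr": [
    [0, 0, 0],
    [0, 0, 0],
    [0, 0, 0],
    [0, 0, 0],
    [0, 0, 0],
    [0, 0, 0],
    [0, 0, 0],
    [0, 0, 0]
  ],
  "newtons": 15
}}

```text
time: 26.45
tool_pos: [0.5853, 0.1014, 0.0047]
ee_rot: [[0.919, 0.394, 0.0], [0.394, -0.919, -0.0], [0.0, 0.0, -1.0]]
wrist_force: [-0.7, 0.1, 0.7]
gripper_width: 0.541
grip_force: 15.3
```

>>> {"method": "arm_command", "body": {
  "gripper": [0.4, 0.4, 0.4],
  "xyz": [
    [0, 0, 0],
    [0, 0, 0],
    [0, 0, 0]
  ],
  "dr": [
    [0, 0, 0],
    [0, 0, 0],
    [0, 0, 0]
  ]
}}

```text
time: 26.75
tool_pos: [0.5853, 0.1014, 0.0047]
ee_rot: [[0.919, 0.394, 0.0], [0.394, -0.919, -0.0], [0.0, 0.0, -1.0]]
wrist_force: [0.2, -0.2, 1.3]
gripper_width: 0.542
grip_force: 15.0
```

>>> {"method": "arm_command", "body": {
  "gripper": [0.4, 0.4, 0.4, 0.4, 0.4],
  "xyz": [
    [0, 0, -0.1],
    [0, 0, -0.4],
    [0, 0, -0.8],
    [0, 0, -0.85],
    [0, 0, -0.85]
  ],
  "dr": [
    [0, 0, 0],
    [0, 0, 0],
    [0, 0, 0],
    [0, 0, 0],
    [0, 0, 0]
  ]
}}

```text
time: 27.25
tool_pos: [0.5871, 0.1021, 0.1366]
ee_rot: [[0.919, 0.394, 0.006], [0.394, -0.919, 0.001], [0.006, 0.002, -1.0]]
wrist_force: [-0.6, -0.4, -0.6]
gripper_width: 0.54
grip_force: 15.0
```

```bash
python3 - <<'E'
from h import *
o=get_obs();print(o['time'],o['tool_pos'],o['gripper_width'],o['grip_force']);go(.5435,-.2187,.13,23)
d=grab('wrist');dt=toolframe(d);np.savez('pg.npz',**d);g=cv2.cvtColor(d['img'],cv2.COLOR_RGB2GRAY)
print(proj(dt,[[.024,0,-.007],[0,.007,0.],[0,-.007,0],[.007,0,0],[0,0,0]]))
print('col',g[195:250,318].tolist());print('row',g[238,285:350].tolist())
E
```

```text
27.25 [0.58712441 0.10214379 0.13658881] 0.5396389734856978 14.999801614321768
shift [-1.11   1.851  0.041] yawnow 23.2 drz 0.002
[[318.18745877 205.60416248]
 [329.9821891  241.24438711]
 [306.32638086 241.23434329]
 [318.16167541 230.1226738 ]
 [318.15440645 241.23887854]]
col [148, 148, 148, 148, 148, 148, 143, 130, 122, 122, 130, 142, 145, 142, 139, 142, 143, 144, 144, 144, 143, 142, 142, 141, 140, 140, 139, 139, 139, 139, 139, 139, 140, 140, 139, 142, 145, 145, 144, 144, 144, 144, 145, 143, 144, 144, 144, 144, 144, 140, 122, 92, 80, 81, 83]
row [177, 173, 163, 152, 145, 141, 142, 151, 159, 161, 155, 146, 142, 140, 140, 141, 141, 142, 143, 141, 139, 137, 137, 142, 144, 144, 144, 143, 144, 143, 144, 144, 144, 143, 144, 144, 144, 145, 145, 144, 144, 144, 144, 143, 139, 136, 136, 138, 139, 140, 141, 141, 140, 139, 140, 139, 141, 142, 143, 144, 143, 142, 142, 142, 143]
```

>>> {"method": "arm_command", "body": {
  "gripper": [0.4, 0.4, 0.4, 0.4],
  "xyz": [
    [-0.55, 0.925, 0],
    [-0.55, 0.925, 0],
    [-0.55, 0.925, 0],
    [-0.55, 0.925, 0]
  ],
  "dr": [
    [0, 0, 0],
    [0, 0, 0],
    [0, 0, 0],
    [0, 0, 0]
  ]
}}

```text
time: 27.7
tool_pos: [0.5621, -0.066, 0.1304]
ee_rot: [[0.922, 0.386, -0.003], [0.386, -0.922, -0.003], [-0.004, 0.001, -1.0]]
wrist_force: [0.4, -1.3, -1.3]
gripper_width: 0.538
grip_force: 15.0
```

>>> {"method": "arm_command", "body": {
  "gripper": [0.4, 0.4, 0.4, 0.4, 0.4, 0.4, 0.4],
  "xyz": [
    [-0.55, 0.925, 0],
    [-0.55, 0.925, 0],
    [-0.55, 0.925, 0],
    [-0.55, 0.925, 0],
    [-0.55, 0.925, 0],
    [-0.55, 0.925, 0],
    [-0.55, 0.925, 0]
  ],
  "dr": [
    [0, 0, 0],
    [0, 0, 0],
    [0, 0, 0],
    [0, 0, 0],
    [0, 0, 0],
    [0, 0, 0],
    [0, 0, 0]
  ]
}}

```text
time: 28.4
tool_pos: [0.5433, -0.2161, 0.1319]
ee_rot: [[0.918, 0.397, -0.0], [0.397, -0.918, 0.001], [0.0, -0.001, -1.0]]
wrist_force: [-0.6, 0.8, -0.4]
gripper_width: 0.541
grip_force: 15.0
```

```bash
python3 - <<'E'
from h import *
o=get_obs();print(o['time'],o['tool_pos'],o['gripper_width']);go(.5435,-.2187,.066,23)
E
```

```text
28.4 [ 0.54328739 -0.21611626  0.13185881] 0.5405314839000522
shift [-0.006  0.017  0.439] yawnow 23.37 drz 0.004
```

>>> {"method": "arm_command", "body": {
  "gripper": [0.4, 0.4, 0.4, 0.4, 0.4, 0.4],
  "xyz": [
    [-0.006, 0.008, 0.2],
    [-0.006, 0.008, 0.42],
    [-0.006, 0.008, 0.42],
    [-0.006, 0.008, 0.42],
    [-0.006, 0.008, 0.42],
    [-0.006, 0.008, 0.42]
  ],
  "dr": [
    [0, 0, 0],
    [0, 0, 0],
    [0, 0, 0],
    [0, 0, 0],
    [0, 0, 0],
    [0, 0, 0]
  ]
}}

```text
time: 29.0
tool_pos: [0.5436, -0.2201, 0.0709]
ee_rot: [[0.919, 0.394, 0.002], [0.394, -0.919, -0.001], [0.002, 0.002, -1.0]]
wrist_force: [0.1, -0.4, 0.1]
gripper_width: 0.538
grip_force: 15.0
```

```bash
python3 - <<'E'
from h import *
o=get_obs();print(o['time'],o['tool_pos'],o['wrist_force']);go(.5435,-.2187,.045,23)
E
```

```text
29.0 [ 0.5436358  -0.22011424  0.07094596] [ 0.05702215 -0.36166362  0.06261881]
shift [ 0.003 -0.009  0.173] yawnow 23.21 drz 0.002
```

>>> {"method": "arm_command", "body": {
  "gripper": [0.4, 0.4, 0.4, 0.4, 0.4, 0.4],
  "xyz": [
    [0.006, -0.009, 0],
    [0.006, -0.009, 0],
    [0.006, -0.009, 0.08],
    [0.006, -0.009, 0.14],
    [0.006, -0.009, 0.15],
    [0.006, -0.009, 0.15]
  ],
  "dr": [
    [0, 0, 0],
    [0, 0, 0],
    [0, 0, 0],
    [0, 0, 0],
    [0, 0, 0],
    [0, 0, 0]
  ]
}}

```text
time: 29.6
tool_pos: [0.5423, -0.2183, 0.0458]
ee_rot: [[0.919, 0.394, -0.001], [0.394, -0.919, 0.001], [-0.001, -0.001, -1.0]]
wrist_force: [-1.1, 0.2, -1.4]
gripper_width: 0.54
grip_force: 15.0
```

```bash
python3 - <<'E'
from h import *
o=get_obs();print(o['time'],o['tool_pos'],o['wrist_force']);go(.5435,-.2187,.0437,23)
E
```

```text
29.6 [ 0.54233893 -0.21828181  0.04580541] [-1.0782576   0.18547012 -1.42372333]
shift [0.006 0.006 0.014] yawnow 23.2 drz 0.002
```

>>> {"method": "arm_command", "body": {
  "gripper": [0.4, 0.4, 0.4, 0.7, 0.75, 0.75, 0.75, 0.75],
  "xyz": [
    [0.004, 0.003, 0.014],
    [0.004, 0.003, 0.014],
    [0.004, 0.003, 0.014],
    [0.004, 0.003, 0.012],
    [0.004, 0.003, 0.01],
    [0.004, 0.003, -0.1],
    [0.004, 0.003, -0.4],
    [0.004, 0.003, -0.85]
  ],
  "dr": [
    [0, 0, 0],
    [0, 0, 0],
    [0, 0, 0],
    [0, 0, 0],
    [0, 0, 0],
    [0, 0, 0],
    [0, 0, 0],
    [0, 0, 0]
  ]
}}

```text
time: 30.4
tool_pos: [0.5428, -0.2182, 0.1582]
ee_rot: [[0.919, 0.394, -0.002], [0.394, -0.919, 0.001], [-0.001, -0.002, -1.0]]
wrist_force: [0.7, -2.1, 0.7]
gripper_width: 0.743
grip_force: 0.0
```

>>> {"method": "arm_command", "body": {
  "gripper": [1, 1, 1, 1],
  "xyz": [
    [0, 0, -0.2],
    [0, 0, -0.2],
    [0, 0, -0.2],
    [0, 0, -0.2]
  ],
  "dr": [
    [0, 0, 0],
    [0, 0, 0],
    [0, 0, 0],
    [0, 0, 0]
  ]
}}

```text
time: 30.8
tool_pos: [0.5429, -0.2185, 0.186]
ee_rot: [[0.919, 0.394, -0.001], [0.394, -0.919, 0.0], [-0.001, -0.001, -1.0]]
wrist_force: [-0.5, 0.1, -0.9]
gripper_width: 0.975
grip_force: 0.0
```

```bash
python3 - <<'E'
from h import *
o=get_obs();print(o['time'],o['tool_pos'])
d=grab('wrist');im=d['img'];s=grab('scene')['img']
a=cv2.resize(im[110:240,240:400],(400,325));b=cv2.resize(s[215:345,170:330],(400,325))
cv2.imwrite('pics/final.png',np.hstack([a,b])[:,:,::-1]);print(proj(d,[[.5435,-.2187,.051]]))
H,S,V=cv2.split(cv2.cvtColor(im,cv2.COLOR_RGB2HSV))
m=(S<50)&(V>130);u,v=proj(d,[[.5435,-.2187,.05]])[0].astype(int);m[:v-30]=0;m[v+30:]=0;m[:,:u-30]=0;m[:,u+30:]=0
for k in blobs(m,200):print('plate',circ(d,k,.051))
m=(H>8)&(H<28)&(S>100)&(V>60);m[:140]=0;m[235:]=0;m[:,:260]=0;m[:,375:]=0
for k in blobs(m,300):print('trafo',circ(d,k,.026))
E
```

```text
30.8 [ 0.54294079 -0.21852516  0.18601707]
[[318.56024608 188.87560405]]
plate (array([ 0.54400835, -0.2183429 ]), np.float64(0.023792264486442546))
trafo (array([ 0.54259188, -0.21926346]), np.float64(0.028306950027458345))
```

View pics/final.png

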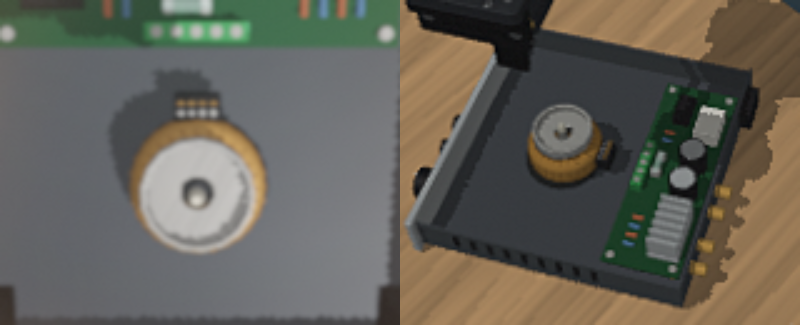

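The picture shows the plate flat on the stack, rim up, with the stud through its centre. The terminal block faces the board. I'm handing the job in.

```bash
python3 -c "
from station import *
print(finish_job())"
```

```text
the job is handed in; nothing more can be done
None
```

The job is handed in: large disc, transformer with its terminal block towards the board, small disc and rim-up plate are stacked on the stud in that order, at about 31 s of the 104 s allowed; the last pictures show the stack flat and centred, and the screwdriver and pliers were not touched.

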